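Change the stones in the ratchet clamp bed

ROBOT

A 6-joint arm with a two-finger parallel gripper is mounted at the origin on the work surface. World frame = base frame: x ahead of the robot, y to its left, z up, the work surface at z = 0. Lengths are in m, angles in rad, forces in N, time in s.
With the tool pointing down it reaches from about 0.275 to 0.825 m from the base axis. Payload 5.2 kg.
Tool frame: the origin (TCP) lies midway between the tips of the shut fingers; the grasp point (between the pads) lies ctrl.tcp_to_grasp behind it (ctrl.tcp_to_grasp is the distance from the TCP to the grasp point, in m); z points along the fingers, y is the direction in which the jaws open and shut (so a half turn about z gives the same grasp; the last joint's range is limited). The gripper opens to 93 mm and grips with 3 to 60 N. Pads are 15 mm wide; open, the fingers measure 128 mm over their backs; the gripper's body (75 mm by 188 mm) begins 65 mm behind the grasp point.
Start: joints at [-1.374, 0.259, 1.535, -0, 1.348, -0.203], TCP at [0.214, -0.507, 0.219] pointing down, gripper open.
Joint ranges: [-3.14, 3.14], [-0.91, 2.08], [0.19, 2.58], [-1.22, 4.36], [0.22, 2.71], [-3.12, 3.12]. Speed limits (rad/s): [2.57, 2.57, 3.14, 3.14, 3.14, 3.14].

INTERFACE

Orientations are given as [roll, pitch, yaw] about the fixed x, y, z axes, in that order (R = Rz(yaw) Ry(pitch) Rx(roll)).
In Python, from workcell import ctrl, viewer, order gives the robot as it stands. The module is installed in compiled form; this text tells all that it offers.
- The arm moves only by the tool step_arm, never from a script. Its argument "commands" is a list of rows, each an object with "gripper": the finger opening in mm, from 0 to 93; "dp": the shift along the tool's x, y, z in units of 50 mm (1.0 is 50 mm), a list of three; "spin": the turn about the tool's z in rad. A call has 1 to 12 rows; each row is the pose to reach, as a shift and turn from the pose commanded when the call began, along the tool's axes at that moment; what a row does not reach only later rows make up. A row lasts 1/10 s, in which the tool goes at most 50 mm and 8.59 degrees, less where a joint would pass 70% of its speed; a pose out of reach is approached as far as the arm can. A call with a gripper value outside its range is refused whole. The fingers move at their own pace and stop on an object; "force" is the grip in N (left out, the last holds). Time passes only in rows, so rows that repeat a pose let the fingers close. It gives the time, the measured TCP pose, the force and the opening at its end, in the units of the state.
- ctrl.read_state(): the state, without advancing time (a new reading comes with each control period).
- viewer.camera(name): name is "scene" or "top" or "wrist"; returns the picture (400x640x3 uint8, red, green, blue); there is no depth.
- viewer.camera_model(name): a dict with "K" (3x3 intrinsics, pixels), "dist_coeffs" ([k1, k2, p1, p2, k3] as OpenCV has them; the pictures are not rectified), "rvec" (rotation vector, rad) and "tvec" (3), from world to camera coordinates, as OpenCV has them; the wrist camera has in their place "hand_eye" (4x4, takes a point from camera to tool coordinates, whose origin is the TCP and whose axes are the flange's). Camera axes: x right, y down, z forward; pixel columns grow to the right and rows downward; lengths in m; the calibration is good to about 2 mm. A picture is of the moment at which its call begins: read the wrist's pose just before it. camera_model takes no time and is no camera call.
- order.finish_job(): hands the job in, once; it reports no verdict.
The state is a dict: "time_s": time; "q": joint angles; "joint_velocities": joint speeds; "joint_efforts": joint torques, N m; "ee_pos": TCP position; "orientation": TCP orientation; "wrist_force": force on the tool from outside, world axes, zero at the start; "wrist_torque": the same for the moment, N m; "width": finger opening in m.
Only numpy, scipy, OpenCV 4.12 (cv2) and the standard library are available. Lean on these libraries where they do the work, as an engineer would, in place of code of your own. Each camera call takes 0.05 s, during which the arm holds its last target. There are 200 camera calls.

TASK

Flick the pawl off the ratchet wheel and gently ease the drum back by its crank until the clamp jaw is fully open, then slide every finished seal out of the bed along the bench, never lifting it, and leave each on its own marked square of the felt. Slide the blank (the stone with the square-cut top) into the middle of the bed, squarely between the jaws and again without lifting it, flick the pawl back onto the wheel and wind the drum up until the jaw grips the blank firmly. Leave the other things on the bench where they are.

Things in the scene. Friction and masses are not known exactly. Their poses are not given: they have to be found in the camera images.
- bed: ratchet clamp bed, fixed; its floor is the bench, z = 0. x: clamping direction, away from the robot; y: along the jaws. Fixed jaw: dark bar 18 mm high, x = 78 to 98, y = -110 to 110 mm. Moving jaw: a like bar on the near side, at x = 0 to 18 mm closed, -35 to -17 mm fully open, with a cork face (front at x = 28 mm closed). Winch at the +y end; stones slide out and in at the open -y end.
- bed_mid (a point): point on the bench in the middle of the bed, half way between the closed jaws: where the blank's underside centre goes. The stones are 50 mm wide, 25 mm either side of this point.
- pad: cork face of the moving jaw, 8 x 210 x 15 mm, sprung in x with 2.5 N/mm over about 4 mm; carried by the jaw. Origin on the bench level under its front face, which touches the stones.
- jaw (a joint): slide of the moving jaw, m: 0 at the start, negative as it opens, -0.035 fully open. Driven by the drum, 4.5 mm per rad. With a stone in the bed the cork touches it at about drum = -0.9 rad and grips it with 10 N at drum = 0.
- drum (a joint): turn of drum, ratchet wheel and crank, rad, about the upright axis through drum_axis: 0 at the start; positive (counter-clockwise from above) winds the jaw closed, negative eases it back. Stops: -7.85 (jaw fully open) and +0.44. A friction brake (0.12 N m, 2.5 N at the handle) holds it where it is left. 12 teeth; with the pawl on it turns only counter-clockwise, clicking.
- drum_axis (a point): point on the drum's upright axis, on top of the round green winch housing (144 mm in diameter, 44 mm high). Ratchet wheel: 80 mm in diameter, 46 to 58 mm above the bench; crank arm 70 to 78 mm above the bench. Easing back gently means slower than a turn a second.
- crank_handle (a point): middle of the gripping height (103 mm above the bench) of the crank's upright wooden handle: a round spinning sleeve 16 mm in diameter, from 78 to 120 mm above the bench, 50 mm from the drum's axis.
- pawl (a joint): pawl's angle, rad: about 0 resting in the ratchet wheel, 0.55 fully off, growing clockwise from above. An over-centre spring (mid point 0.28) throws it to the nearer side and keeps it there, so it stays off, or on, once flicked past. About 1 N at its post moves it.
- pawl_post (a point): point near the top of the upright steel post at the pawl's tail, 12 mm in diameter, from 47 to 99 mm above the bench (the point: 89 mm); the post is 57 mm from the pivot and moves about 34 mm between on and off. The pawl's bar lies 48 to 57 mm above the bench.
- pawl_pivot (a point): point on the pawl's upright pivot axis, 89 mm above the bench (in the air above the pivot).
- seal0: finished stone seal, 0.2 kg: square base 50 x 50 x 22 mm high and on top of it a round knob 26 mm in diameter, from 22 to 58 mm high. Origin: centre of the underside. Two or three seals are present; they start standing on the bench in a row between the jaws, 70 mm apart, squeezed.
- seal1: finished stone seal, 0.2 kg: square base 50 x 50 x 22 mm high and on top of it a round knob 26 mm in diameter, from 22 to 58 mm high. Origin: centre of the underside. Two or three seals are present; they start standing on the bench in a row between the jaws, 70 mm apart, squeezed.
- seal2: finished stone seal, 0.2 kg: square base 50 x 50 x 22 mm high and on top of it a round knob 26 mm in diameter, from 22 to 58 mm high. Origin: centre of the underside. Two or three seals are present; they start standing on the bench in a row between the jaws, 70 mm apart, squeezed.
- blank: uncut stone, 0.22 kg: square base 50 x 50 x 22 mm high with sharp edges and on it a square-cut block 40 mm long (its x) by 24 mm wide (its y), from 22 to 58 mm high, to grip it by. Origin: centre of the underside. Starts on the bench on the robot's side of the jaws.
- square0 (a point): centre of an outlined square, 60 mm wide, on a thin grey felt (215 x 85 mm, fixed, flush with the bench) to the right of the bed; the three squares lie in one row, 66 mm apart, square0 nearest the robot
- square1 (a point): centre of an outlined square, 60 mm wide, on a thin grey felt (215 x 85 mm, fixed, flush with the bench) to the right of the bed; the three squares lie in one row, 66 mm apart, square0 nearest the robot
- square2 (a point): centre of an outlined square, 60 mm wide, on a thin grey felt (215 x 85 mm, fixed, flush with the bench) to the right of the bed; the three squares lie in one row, 66 mm apart, square0 nearest the robot
- graver0: bystander, loose, to be left alone: graver 140 mm long along its x, 12 mm high. Origin: its underside, middle.
- graver1: bystander, loose, to be left alone: graver 140 mm long along its x, 12 mm high. Origin: its underside, middle.
- paste_jar: bystander, loose, to be left alone: blue ceramic jar with a white lid, 60 mm wide, 45 mm high. Origin: its underside, middle.
- water_cup: bystander, loose, to be left alone: white cup 70 mm wide, 75 mm high. Origin: its underside, middle.
- brush: bystander, loose, to be left alone: wooden brush lying along its x. Origin: its underside, middle.
- mallet: bystander, loose, to be left alone: wooden mallet lying along its x. Origin: its underside, middle.
- plaque: bystander, loose, to be left alone: amber plaque 60 x 40 x 10 mm. Origin: its underside, middle.
There are look-alikes about, which are no part of the job. Leave any purple look-alike of the seal0 alone.

How it is judged:
By the outcome, as a careful person would: the job done as asked, in the order asked, and still so for the second after the job is handed in, with the robot touching nothing.
Of seal0, seal1, seal2 only 2 to 3 are there at a start; the rules pass over those that are not, and their reading is None.
At some moment in a run one of seal0, seal1, seal2, blank may be knocked a few centimetres aside while the robot is not near it.
Once in a run the grip may slacken for a moment while it holds something.
It also fails if it takes over 210 s, if anything falls off the work surface, if the arm or the gripper's body presses on something with over 40 N, if the wrist force passes 120 N, or if a joint passes its speed limit or range.

## Working session

There is one attempt and no reset: what is moved stays moved. The work goes in short steps, Python scripts to look and compute and a tool call to move; the robot and the scene stay as the last step left them, time stands still between calls to the robot, and variables do not carry over. Pictures are saved under pics/ and viewed, about 12 in all and at most 16, crops included, and the job is handed in when it is done.

Besides the shell and the picture viewer there is one more tool, called after "Emit:" by a JSON object that holds its "fn" and its "kwargs". step_arm: Moves the arm, as the interface text tells. Its arguments: {"type":"object","properties":{"commands":{"type":"array"},"force":{"type":"number"}},"required":["commands"]}

```bash
mkdir -p pics; cat > h.py <<'E'
import numpy as np, cv2
from scipy.spatial.transform import Rotation as R
from workcell import ctrl, viewer, order
def T_wc(name, st=None):
    m=viewer.camera_model(name)
    if name=="wrist":
        st=st or ctrl.read_state()
        T=np.eye(4);T[:3,:3]=R.from_euler('xyz',st["orientation"]).as_matrix();T[:3,3]=st["ee_pos"]
        return m,T@np.array(m["hand_eye"])
    Rm=cv2.Rodrigues(np.array(m["rvec"],float))[0];t=np.array(m["tvec"],float).ravel()
    T=np.eye(4);T[:3,:3]=Rm.T;T[:3,3]=-Rm.T@t
    return m,T
def ray(name,px,z,mT=None):
    m,T=mT or T_wc(name)
    u=cv2.undistortPoints(np.array(px,float).reshape(-1,1,2),np.array(m["K"],float),np.array(m["dist_coeffs"],float)).reshape(-1,2)
    d=np.c_[u,np.ones(len(u))]@T[:3,:3].T
    return T[:3,3]+d*((z-T[2,3])/d[:,2])[:,None]
def proj(name,P,mT=None):
    m,T=mT or T_wc(name); Ti=np.linalg.inv(T)
    return cv2.projectPoints(np.array(P,float).reshape(-1,1,3),cv2.Rodrigues(Ti[:3,:3])[0],Ti[:3,3],np.array(m["K"],float),np.array(m["dist_coeffs"],float))[0].reshape(-1,2)
def snap(name,fn,crop=None,s=1):
    mT=T_wc(name); im=viewer.camera(name)
    np.save("pics/"+fn+".npy",im)
    o=im if crop is None else im[crop[1]:crop[3],crop[0]:crop[2]]
    o=cv2.resize(o,None,fx=s,fy=s,interpolation=cv2.INTER_CUBIC)
    cv2.imwrite("pics/"+fn+".png",o[:,:,::-1]); return im,mT
E
python3 - <<'E'
from h import *
snap("top","top0",s=1.25);snap("scene","scene0",s=1.25)
s=ctrl.read_state();print(s,ctrl.tcp_to_grasp)
for n in("top","scene"):print(n,T_wc(n)[1][:3,3],viewer.camera_model(n)["K"])
print(viewer.camera_model("wrist"))
E
```

```text
{'time_s': 0.1, 'q': array([-1.37382197e+00,  2.59231399e-01,  1.53591212e+00,  8.20792894e-06,
        1.34800898e+00, -2.02790090e-01]), 'joint_velocities': array([-0.00097591,  0.00153573, -0.0025647 , -0.00067418,  0.0023923 ,
        0.00040207]), 'joint_efforts': array([ 2.87625728e-03, -4.38207686e+01, -2.84644228e+01,  7.22409273e-02,
        3.62753752e-02, -4.98627435e-05]), 'ee_pos': array([ 0.2139973 , -0.5061562 ,  0.21794637]), 'orientation': array([-3.14006638e+00, -3.21996085e-04,  3.99762382e-01]), 'wrist_force': array([ 0.13819083, -0.2769279 , -0.01032903]), 'wrist_torque': array([-0.04567596,  0.02443059,  0.02738394]), 'width': 0.09258088395576945} 0.0188
top [ 0.33797269 -0.01031468  1.29109806] [[445.80841955   0.         313.77007997]
 [  0.         445.80841955 199.18634356]
 [  0.           0.           1.        ]]
scene [ 1.1195218  -0.62828356  1.18287738] [[488.00743633   0.         324.06262118]
 [  0.         488.00743633 199.23822014]
 [  0.           0.           1.        ]]
{'K': array([[329.47801111,   0.        , 319.28105289],
       [  0.        , 329.47801111, 198.13694437],
       [  0.        ,   0.        ,   1.        ]]), 'dist_coeffs': array([-0.04585533,  0.        ,  0.        ,  0.        ,  0.        ]), 'hand_eye': array([[-1.04790145e-03, -9.66854189e-01, -2.55327006e-01,
         7.02272870e-02],
       [ 9.99999434e-01, -9.66209155e-04, -4.45379802e-04,
        -1.01138118e-03],
       [ 1.83918037e-04, -2.55327328e-01,  9.66854654e-01,
        -1.67010535e-01],
       [ 0.00000000e+00,  0.00000000e+00,  0.00000000e+00,
         1.00000000e+00]])}
```

View pics/top0.png

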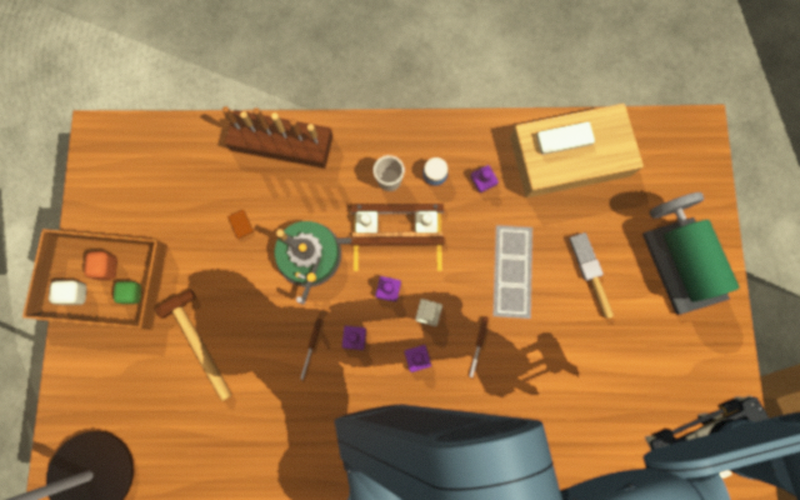

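View pics/scene0.png

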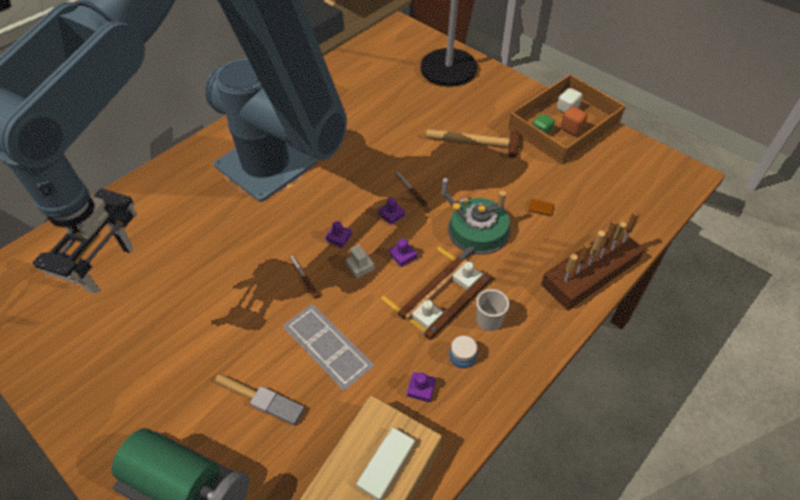

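Top view (800 px scale): winch at (307,250), seals in the bed at (366,220) and (427,220), felt at (513,271). The grey square-topped stone at (428,312) is the blank. Purple look-alikes are at (388,288), (354,338), (418,358) and (484,178). I'll enlarge next.

```bash
python3 - <<'E'
from h import *
a=np.load("pics/top0.npy")[150:310,200:360]; b=np.load("pics/scene0.npy")[130:230,330:430]
c=cv2.hconcat([cv2.resize(a,(400,400),interpolation=2),cv2.resize(b,(400,400),interpolation=2)])
cv2.imwrite("pics/crop1.png",c[:,:,::-1])
E
```

```text
(no output)
```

View pics/crop1.png

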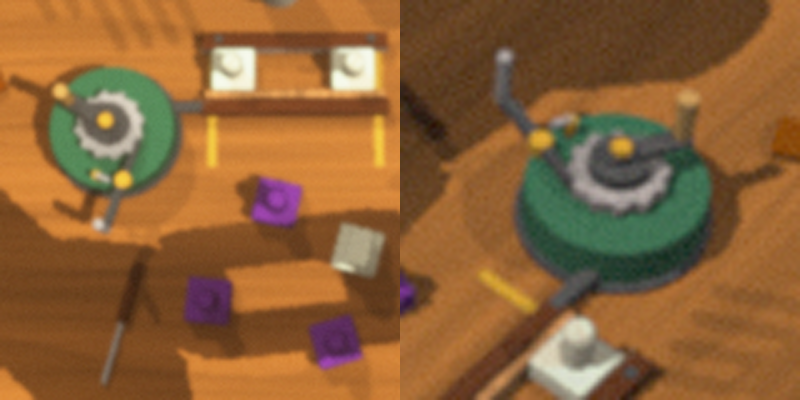

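```bash
python3 - <<'E'
from h import *
f=lambda x,y:(200+x/2.5,150+y/2.5)
for n,p,z in [("axis",f(105,120),.082),("handle",f(60,90),.12),("pivot",f(122,180),.062),("post",f(100,225),.099),
 ("seal0knob",f(233,63),.058),("seal1knob",f(354,63),.058),("blank",f(360,242),.058),("p1",f(277,200),.058),("p2",f(209,301),.058),("p3",f(335,340),.058),
 ("fix l",f(200,40),.018),("fix r",f(386,40),.018),("mov l",f(205,105),.018),("mov r",f(387,105),.018),("cork r",f(386,95),.015),
 ("sq0",(513/1.25,299/1.25),0),("sq1",(513/1.25,271/1.25),0),("sq2",(513/1.25,242/1.25),0),
 ("graver1 a",(484/1.25,320/1.25),.01),("graver1 b",(472/1.25,376/1.25),.01),("graver0 a",f(140,262),.01),("graver0 b",f(104,382),.01),
 ("jar",(435/1.25,168/1.25),.045),("cup",(389/1.25,165/1.25),.075),("purp4",(484/1.25,177/1.25),.05),("plaque",(240/1.25,223/1.25),.01),("mallet head",(177/1.25,303/1.25),.03),("brush top",(580/1.25,237/1.25),.02),("brush bot",(608/1.25,316/1.25),.02)]:
  print(n,ray("top",p,z)[0].round(3))
g=lambda x,y:(330+x/4-100,130+y/4)
for n,p,z in [("axis",g(620,146),.082),("handle",g(688,97),.12),("pivot",g(540,140),.062),("post",g(504,56),.099),("sealknob0",g(580,325),.058)]:
  print("scene",n,ray("scene",p,z)[0].round(3))
E
```

```text
axis [0.581 0.206 0.082]
handle [0.606 0.248 0.12 ]
pivot [0.516 0.188 0.062]
post [0.463 0.205 0.099]
seal0knob [0.651 0.066 0.058]
seal1knob [ 0.65  -0.072  0.058]
blank [ 0.447 -0.076  0.058]
p1 [0.494 0.016 0.058]
p2 [0.383 0.09  0.058]
p3 [ 0.341 -0.047  0.058]
fix l [0.69  0.107 0.018]
fix r [ 0.688 -0.112  0.018]
mov l [0.611 0.101 0.018]
mov r [ 0.61  -0.112  0.018]
cork r [ 0.622 -0.111  0.015]
sq0 [ 0.473 -0.27   0.   ]
sq1 [ 0.539 -0.273  0.   ]
sq2 [ 0.608 -0.277  0.   ]
graver1 a [ 0.425 -0.201  0.01 ]
graver1 b [ 0.301 -0.169  0.01 ]
graver0 a [0.429 0.174 0.01 ]
graver0 b [0.296 0.211 0.01 ]
jar [ 0.776 -0.093  0.045]
cup [0.774 0.014 0.075]
purp4 [ 0.752 -0.206  0.05 ]
plaque [0.655 0.368 0.01 ]
mallet head [0.465 0.495 0.03 ]
brush top [ 0.614 -0.427  0.02 ]
brush bot [ 0.433 -0.476  0.02 ]
scene axis [0.584 0.206 0.082]
scene handle [0.61  0.249 0.12 ]
scene pivot [0.525 0.185 0.062]
scene post [0.469 0.206 0.099]
scene sealknob0 [0.657 0.071 0.058]
```

Emit:
{"fn": "step_arm", "kwargs": {"commands": [{"gripper": 0,"dp": [0.9,-0.9,-0.05],"spin": 0.03},{"gripper": 0,"dp": [1.8,-1.8,-0.1],"spin": 0.1},{"gripper": 0,"dp": [2.7,-2.7,-0.2],"spin": 0.2},{"gripper": 0,"dp": [3.6,-3.6,-0.3],"spin": 0.3},{"gripper": 0,"dp": [4.4,-4.4,-0.4],"spin": 0.4},{"gripper": 0,"dp": [5.2,-5.2,-0.5],"spin": 0.4},{"gripper": 0,"dp": [6.0,-6.0,-0.6],"spin": 0.4},{"gripper": 0,"dp": [6.7,-6.7,-0.6],"spin": 0.4},{"gripper": 0,"dp": [7.4,-7.4,-0.6],"spin": 0.4},{"gripper": 0,"dp": [8.1,-8.1,-0.6],"spin": 0.4},{"gripper": 0,"dp": [8.8,-8.8,-0.6],"spin": 0.4},{"gripper": 0,"dp": [9.4,-9.4,-0.6],"spin": 0.4}], "force": 12}}

```text
time_s: 1.3
ee_pos: [0.4396, 0.0506, 0.2482]
orientation: [3.141, -0.0, -0.0]
wrist_force: [0.3, -1.1, 0.8]
width: 0.0022
```

```bash
cat > go.py <<'E'
import sys
from h import *
def rel(targets):
    s=ctrl.read_state();p=s["ee_pos"];y=s["orientation"][2]
    print("now",p.round(4),"yaw",round(y,3),"F",s["wrist_force"].round(1),"w",round(s["width"]*1e3,1),"t",round(s["time_s"],1),"q6",round(s["q"][5],2))
    c,n=np.cos(y),np.sin(y)
    for t in targets:
        d=np.array(t[:3])-p
        print(t,"-> dp",(np.array([c*d[0]+n*d[1],n*d[0]-c*d[1],-d[2]])/.05).round(2),"spin",round(y-t[3],3))
if __name__=="__main__":
    rel([[float(v) for v in a.split(",")] for a in sys.argv[1:]])
E
python3 go.py .50,.20,.25,0
```

```text
now [0.4396 0.0506 0.2482] yaw -0.0 F [ 0.3 -1.1  0.8] w 2.2 t 1.3 q6 1.43
[0.5, 0.2, 0.25, 0.0] -> dp [ 1.21 -2.99 -0.04] spin -0.0
```

Emit:
{"fn": "step_arm", "kwargs": {"commands": [{"gripper": 0,"dp": [0.4,-0.9,0]},{"gripper": 0,"dp": [0.8,-1.7,0]},{"gripper": 0,"dp": [1.2,-2.4,0]},{"gripper": 0,"dp": [1.5,-3.0,0]},{"gripper": 0,"dp": [1.5,-3.0,0]},{"gripper": 0,"dp": [1.5,-3.0,0]},{"gripper": 0,"dp": [1.5,-3.0,0]}]}}

```text
invalid input at $.commands[0]: expected keys gripper, dp, spin
```

```bash
python3 - <<'E'
from h import *
im,mT=snap("wrist","w1",s=1.25)
for n,P in [("axis",(.582,.206,.08)),("handle",(.607,.248,.12)),("pivot",(.519,.187,.062)),("post",(.466,.205,.099))]: print(n,(proj("wrist",P,mT)[0]*1.25).round())
E
```

```text
axis [196.  43.]
handle [103.  -8.]
pivot [236. 128.]
post [202. 198.]
```

View pics/w1.png

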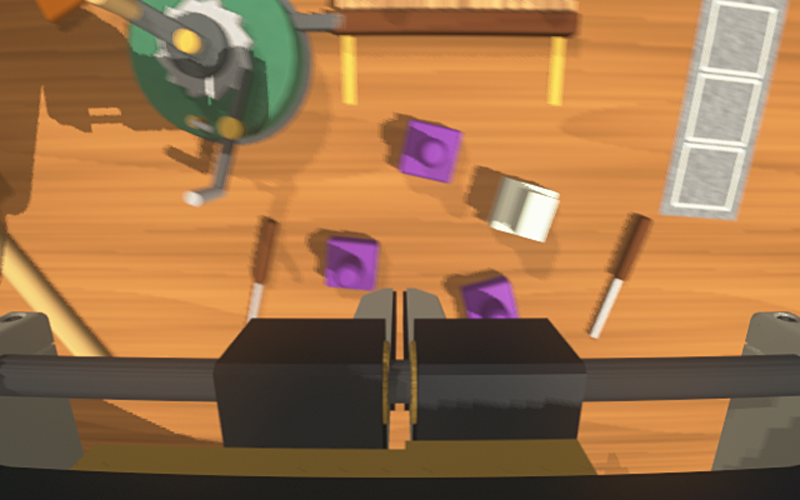

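The wrist view shows the axis cap at (188,41), the pivot at (230,127), the post top at (193,198) and the blank's block at about (525,208).

```bash
python3 - <<'E'
from h import *
mT=T_wc("wrist")
for n,p,z in [("axis",(188,41),.08),("pivot",(230,127),.06),("post",(193,198),.099),("blanktop corners",(497,178),.058),("",(523,186),.058),("",(513,233),.058),("",(490,205),.058),("sq0",(706,178),0),("sq1",(724,108),0),("sq2",(740,36),0)]: print(n,ray("wrist",np.array(p)/1.25,z,mT)[0].round(4))
E
python3 go.py .46,.17,.14,0 .46,.17,.08,0 .485,.215,.08,0
```

```text
axis [0.5851 0.221  0.08  ]
pivot [0.5217 0.2019 0.06  ]
post [0.4672 0.2205 0.099 ]
blanktop corners [ 0.4797 -0.0246  0.058 ]
 [ 0.473  -0.0476  0.058 ]
 [ 0.4313 -0.0419  0.058 ]
 [ 0.4562 -0.0199  0.058 ]
sq0 [ 0.4773 -0.2536  0.    ]
sq1 [ 0.5462 -0.2602  0.    ]
sq2 [ 0.6128 -0.2651  0.    ]
now [0.4413 0.0576 0.2482] yaw 0.005 F [2.4 3.6 0.6] w 1.4 t 1.4 q6 1.44
[0.46, 0.17, 0.14, 0.0] -> dp [ 0.39 -2.25  2.16] spin 0.005
[0.46, 0.17, 0.08, 0.0] -> dp [ 0.39 -2.25  3.36] spin 0.005
[0.485, 0.215, 0.08, 0.0] -> dp [ 0.89 -3.14  3.36] spin 0.005
```

Emit:
{"fn": "step_arm", "kwargs": {"commands": [{"gripper": 0,"dp": [0,-0.5,0.2],"spin": 0},{"gripper": 0,"dp": [0,-1.2,0.4],"spin": 0},{"gripper": 0,"dp": [0.0,-1.8,0.6],"spin": 0},{"gripper": 0,"dp": [0,-2.1,0.8],"spin": 0},{"gripper": 0,"dp": [0,-2.1,0.8],"spin": 0},{"gripper": 0,"dp": [0,-2.1,0.8],"spin": 0}]}}

```text
time_s: 1.95
ee_pos: [0.4391, 0.1531, 0.208]
orientation: [3.141, 0.001, 0.001]
wrist_force: [-0.9, 0.1, 0.4]
width: 0.0001
```

```bash
python3 - <<'E'
from h import *
im,mT=snap("wrist","w2",s=1.25)
print(mT[1][:3,3],ctrl.read_state()["joint_velocities"].round(3))
E
python3 go.py .46,.17,.14,0 .46,.17,.08,0 .485,.215,.08,0
```

```text
[0.509175   0.15396127 0.37491276] [-0.014 -0.008 -0.006  0.001  0.     0.005]
now [0.4395 0.1527 0.2084] yaw -0.0 F [-0.4 -0.1  0.1] w 0.2 t 2.0 q6 1.67
[0.46, 0.17, 0.14, 0.0] -> dp [ 0.41 -0.35  1.37] spin -0.0
[0.46, 0.17, 0.08, 0.0] -> dp [ 0.41 -0.35  2.57] spin -0.0
[0.485, 0.215, 0.08, 0.0] -> dp [ 0.91 -1.25  2.57] spin -0.0
```

View pics/w2.png

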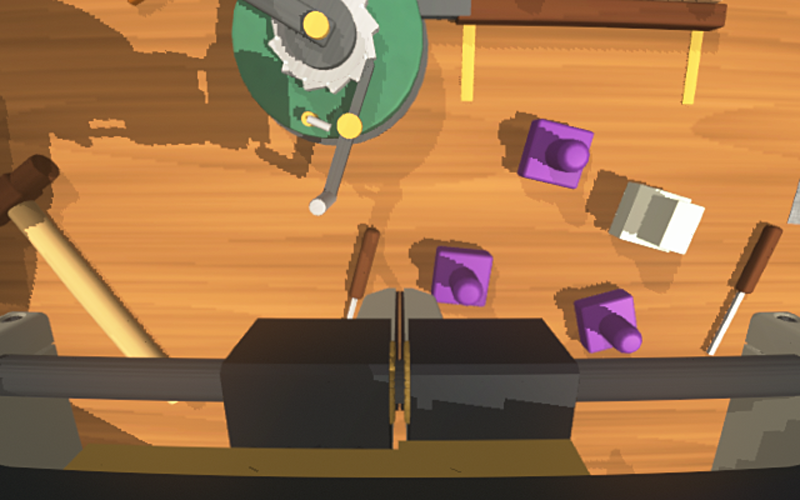

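```bash
python3 - <<'E'
from h import *
mT=T_wc("wrist")
for n,p,z in [("axis",(316,24),.08),("pivot",(349,125),.06),("post",(318,207),.099),("blank block",(687,189),.058),("",(704,207),.058),("",(685,253),.058),("jaw end",(725,14),.018)]: print(n,ray("wrist",np.array(p)/1.25,z,mT)[0].round(4))
E
```

```text
axis [0.5836 0.2081 0.08  ]
pivot [0.5197 0.1904 0.06  ]
post [0.4649 0.2085 0.099 ]
blank block [ 0.473  -0.0729  0.058 ]
 [ 0.4588 -0.0897  0.058 ]
 [ 0.4207 -0.0805  0.058 ]
jaw end [ 0.6114 -0.112   0.018 ]
```

Emit:
{"fn": "step_arm", "kwargs": {"commands": [{"gripper": 0,"dp": [0.47,-0.25,0.8],"spin": 0},{"gripper": 0,"dp": [0.47,-0.25,1.6],"spin": 0},{"gripper": 0,"dp": [0.47,-0.25,2.3],"spin": 0},{"gripper": 0,"dp": [0.47,-0.25,2.67],"spin": 0},{"gripper": 0,"dp": [0.47,-0.25,2.67],"spin": 0},{"gripper": 0,"dp": [0.47,-0.25,2.67],"spin": 0}]}}

```text
time_s: 2.6
ee_pos: [0.4638, 0.1651, 0.0755]
orientation: [3.142, -0.001, -0.002]
wrist_force: [-0.3, -0.7, -0.2]
width: 0.0004
```

Emit:
{"fn": "step_arm", "kwargs": {"commands": [{"gripper": 0,"dp": [0.06,-0.15,0],"spin": 0},{"gripper": 0,"dp": [0.12,-0.3,0],"spin": 0},{"gripper": 0,"dp": [0.18,-0.45,0],"spin": 0},{"gripper": 0,"dp": [0.24,-0.6,0],"spin": 0},{"gripper": 0,"dp": [0.3,-0.75,0],"spin": 0},{"gripper": 0,"dp": [0.3,-0.8,0],"spin": 0},{"gripper": 0,"dp": [0.3,-0.8,0],"spin": 0}]}}

```text
time_s: 3.3
ee_pos: [0.4777, 0.2065, 0.0745]
orientation: [-3.142, 0.0, 0.001]
wrist_force: [-0.3, 0.1, -0.1]
width: 0.0005
```

Emit:
{"fn": "step_arm", "kwargs": {"commands": [{"gripper": 0,"dp": [0,0.4,0],"spin": 0},{"gripper": 0,"dp": [0,0.5,-0.8],"spin": 0},{"gripper": 20,"dp": [-0.5,0.5,-1.6],"spin": 0},{"gripper": 35,"dp": [-1,0.5,-2.5],"spin": 0},{"gripper": 35,"dp": [-1,0.5,-3],"spin": 0},{"gripper": 35,"dp": [-1,0.5,-3],"spin": 0},{"gripper": 35,"dp": [-1,0.5,-3],"spin": 0}]}}

```text
time_s: 4.0
ee_pos: [0.4279, 0.1808, 0.2248]
orientation: [-3.141, -0.001, -0.0]
wrist_force: [0.5, -0.2, 0.9]
width: 0.0337
```

```bash
python3 - <<'E'
from h import *
im,mT=snap("top","t2",crop=(190,140,400,300),s=3)
E
python3 go.py .609,.250,.15,0
```

```text
now [0.4274 0.1807 0.2237] yaw -0.0 F [ 0.1  1.  -0.8] w 34.5 t 4.0 q6 1.73
[0.609, 0.25, 0.15, 0.0] -> dp [ 3.63 -1.39  1.47] spin -0.0
```

View pics/t2.png

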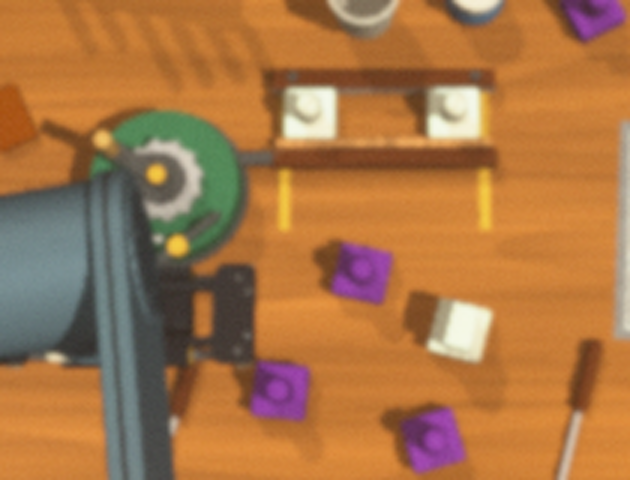

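The pawl bar at (215,220) is clear of the wheel, so it is off. Next I grip the crank handle.

Emit:
{"fn": "step_arm", "kwargs": {"commands": [{"gripper": 35,"dp": [0.9,-0.35,0.0],"spin": 0},{"gripper": 35,"dp": [1.8,-0.7,0.2],"spin": 0},{"gripper": 35,"dp": [2.7,-1.05,0.6],"spin": 0},{"gripper": 35,"dp": [3.62,-1.39,1.0],"spin": 0},{"gripper": 35,"dp": [3.62,-1.39,1.4],"spin": 0},{"gripper": 35,"dp": [3.62,-1.39,1.4],"spin": 0},{"gripper": 35,"dp": [3.62,-1.39,2.0],"spin": 0},{"gripper": 35,"dp": [3.62,-1.39,2.6],"spin": 0},{"gripper": 35,"dp": [3.62,-1.39,2.79],"spin": 0},{"gripper": 35,"dp": [3.62,-1.39,2.79],"spin": 0}]}}

```text
time_s: 5.05
ee_pos: [0.6071, 0.2498, 0.0838]
orientation: [3.141, 0.004, -0.0]
wrist_force: [1.9, 1.4, 0.8]
width: 0.0348
```

Emit:
{"fn": "step_arm", "kwargs": {"commands": [{"gripper": 10,"dp": [0,0,0],"spin": 0},{"gripper": 10,"dp": [0,0,0],"spin": 0},{"gripper": 10,"dp": [0,0,0],"spin": 0},{"gripper": 10,"dp": [0,0,0],"spin": 0},{"gripper": 10,"dp": [0,0,0],"spin": 0}], "force": 12}}

```text
time_s: 5.55
ee_pos: [0.6099, 0.2506, 0.0869]
orientation: [-3.141, -0.003, -0.0]
wrist_force: [-1.0, -0.9, 5.1]
width: 0.0154
```

```bash
python3 - <<'E'
from h import *
s=ctrl.read_state();print(s["ee_pos"].round(4),s["wrist_force"].round(2),s["width"])
im,mT=snap("wrist","w3",s=1.25)
a=np.array([.583,.207]);p=s["ee_pos"][:2];r=p-a;print(np.hypot(*r),np.degrees(np.arctan2(r[1],r[0])))
E
```

```text
[0.6099 0.2506 0.0869] [-0.99 -0.87  5.15] 0.015440800752695327
0.051248280945442024 58.305170265523614
```

View pics/w3.png

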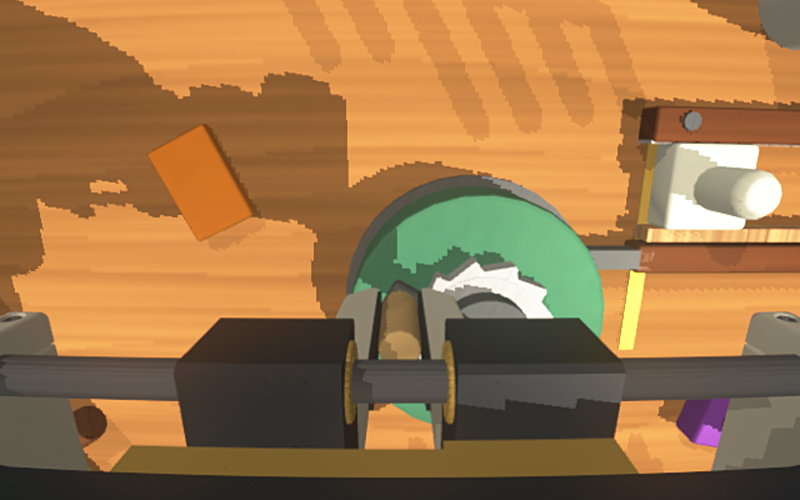

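```bash
cat > circ.py <<'E'
import sys,numpy as np
t0,st,n=map(float,sys.argv[1:4]);a=np.radians(t0)
print([[round(float(np.cos(t)-np.cos(a)),2),round(float(-(np.sin(t)-np.sin(a))),2)] for t in a+np.radians(st)*np.arange(1,int(n)+1)])
E
python3 circ.py 59 -15 12;python3 circ.py 239 -15 12;python3 circ.py 59 -15 6
```

```text
[[0.2, 0.16], [0.36, 0.37], [0.46, 0.62], [0.48, 0.87], [0.45, 1.13], [0.34, 1.37], [0.18, 1.58], [-0.03, 1.73], [-0.27, 1.83], [-0.53, 1.86], [-0.79, 1.82], [-1.03, 1.71]]
[[-0.2, -0.16], [-0.36, -0.37], [-0.46, -0.62], [-0.48, -0.87], [-0.45, -1.13], [-0.34, -1.37], [-0.18, -1.58], [0.03, -1.73], [0.27, -1.83], [0.53, -1.86], [0.79, -1.82], [1.03, -1.71]]
[[0.2, 0.16], [0.36, 0.37], [0.46, 0.62], [0.48, 0.87], [0.45, 1.13], [0.34, 1.37]]
```

Emit:
{"fn": "step_arm", "kwargs": {"commands": [{"gripper": 10,"dp": [0.2,0.16,0],"spin": 0},{"gripper": 10,"dp": [0.36,0.37,0],"spin": 0},{"gripper": 10,"dp": [0.46,0.62,0],"spin": 0},{"gripper": 10,"dp": [0.48,0.87,0],"spin": 0},{"gripper": 10,"dp": [0.45,1.13,0],"spin": 0},{"gripper": 10,"dp": [0.34,1.37,0],"spin": 0}]}}

```text
time_s: 6.2
ee_pos: [0.6281, 0.1821, 0.0869]
orientation: [-3.14, -0.005, -0.0]
wrist_force: [0.7, 2.4, 5.8]
width: 0.0157
```

```bash
python3 go.py .583,.207,.084,0
```

```text
now [0.6281 0.1821 0.0869] yaw -0.0 F [0.7 2.4 5.8] w 15.7 t 6.2 q6 1.68
[0.583, 0.207, 0.084, 0.0] -> dp [-0.9  -0.5   0.06] spin -0.0
```

```bash
python3 circ.py -31 -15 12;python3 circ.py -211 -15 12
```

```text
[[-0.16, 0.2], [-0.37, 0.36], [-0.62, 0.46], [-0.87, 0.48], [-1.13, 0.45], [-1.37, 0.34], [-1.58, 0.18], [-1.73, -0.03], [-1.83, -0.27], [-1.86, -0.53], [-1.82, -0.79], [-1.71, -1.03]]
[[0.16, -0.2], [0.37, -0.36], [0.62, -0.46], [0.87, -0.48], [1.13, -0.45], [1.37, -0.34], [1.58, -0.18], [1.73, 0.03], [1.83, 0.27], [1.86, 0.53], [1.82, 0.79], [1.71, 1.03]]
```

Emit:
{"fn": "step_arm", "kwargs": {"commands": [{"gripper": 10,"dp": [-0.16,0.2,-0.06],"spin": 0},{"gripper": 10,"dp": [-0.37,0.36,-0.06],"spin": 0},{"gripper": 10,"dp": [-0.62,0.46,-0.06],"spin": 0},{"gripper": 10,"dp": [-0.87,0.48,-0.06],"spin": 0},{"gripper": 10,"dp": [-1.13,0.45,-0.06],"spin": 0},{"gripper": 10,"dp": [-1.37,0.34,-0.06],"spin": 0},{"gripper": 10,"dp": [-1.58,0.18,-0.06],"spin": 0},{"gripper": 10,"dp": [-1.73,-0.03,-0.06],"spin": 0},{"gripper": 10,"dp": [-1.83,-0.27,-0.06],"spin": 0},{"gripper": 10,"dp": [-1.86,-0.53,-0.06],"spin": 0},{"gripper": 10,"dp": [-1.82,-0.79,-0.06],"spin": 0},{"gripper": 10,"dp": [-1.71,-1.03,-0.06],"spin": 0}]}}

```text
time_s: 7.4
ee_pos: [0.5406, 0.2319, 0.0873]
orientation: [3.138, 0.0, 0.0]
wrist_force: [5.4, -6.4, -6.5]
width: 0.0159
```

```bash
python3 go.py .583,.207,.084,0
```

```text
now [0.5406 0.2319 0.0873] yaw 0.0 F [ 5.4 -6.4 -6.5] w 15.9 t 7.4 q6 1.79
[0.583, 0.207, 0.084, 0.0] -> dp [0.85 0.5  0.07] spin 0.0
```

Emit:
{"fn": "step_arm", "kwargs": {"commands": [{"gripper": 10,"dp": [0.16,-0.2,0.03],"spin": 0},{"gripper": 10,"dp": [0.37,-0.36,0.03],"spin": 0},{"gripper": 10,"dp": [0.62,-0.46,0.03],"spin": 0},{"gripper": 10,"dp": [0.87,-0.48,0.03],"spin": 0},{"gripper": 10,"dp": [1.13,-0.45,0.03],"spin": 0},{"gripper": 10,"dp": [1.37,-0.34,0.03],"spin": 0},{"gripper": 10,"dp": [1.58,-0.18,0.03],"spin": 0},{"gripper": 10,"dp": [1.73,0.03,0.03],"spin": 0},{"gripper": 10,"dp": [1.83,0.27,0.03],"spin": 0},{"gripper": 10,"dp": [1.86,0.53,0.03],"spin": 0},{"gripper": 10,"dp": [1.82,0.79,0.03],"spin": 0},{"gripper": 10,"dp": [1.72,1.01,0.03],"spin": 0}]}}

```text
time_s: 8.6
ee_pos: [0.6274, 0.1817, 0.0872]
orientation: [-3.141, -0.002, -0.001]
wrist_force: [4.5, 15.6, 5.6]
width: 0.0155
```

Emit:
{"fn": "step_arm", "kwargs": {"commands": [{"gripper": 10,"dp": [-0.01,0.02,0],"spin": 0},{"gripper": 10,"dp": [-0.01,0.02,0],"spin": 0}]}}

```text
time_s: 8.8
ee_pos: [0.6265, 0.1822, 0.0873]
orientation: [-3.139, -0.002, -0.001]
wrist_force: [2.2, 6.0, 3.9]
width: 0.0154
```

```bash
python3 go.py .583,.207,.084,0; python3 - <<'E'
from h import *
im,mT=snap("top","t3",crop=(190,140,400,300),s=3)
E
```

```text
now [0.6265 0.1822 0.0873] yaw -0.001 F [2.2 6.  3.9] w 15.4 t 8.8 q6 1.68
[0.583, 0.207, 0.084, 0.0] -> dp [-0.87 -0.5   0.07] spin -0.001
```

View pics/t3.png

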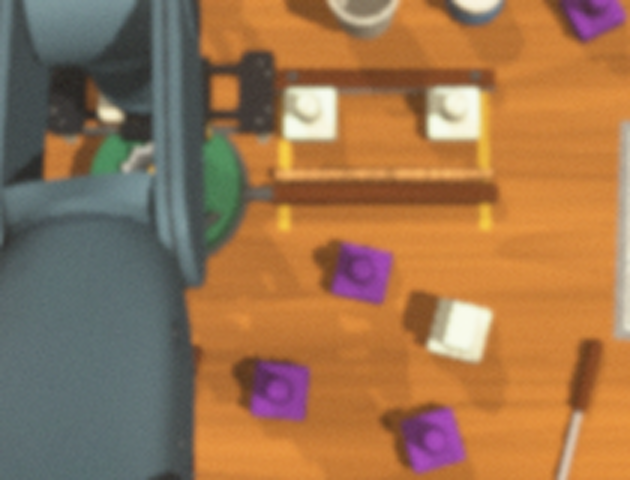

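Emit:
{"fn": "step_arm", "kwargs": {"commands": [{"gripper": 40,"dp": [0,0,0],"spin": 0},{"gripper": 40,"dp": [0,0,0],"spin": 0},{"gripper": 40,"dp": [0,0,0],"spin": 0},{"gripper": 60,"dp": [0,0,-0.5],"spin": 0},{"gripper": 60,"dp": [0,0,-1.3],"spin": 0},{"gripper": 60,"dp": [0,0.6,-2],"spin": 0},{"gripper": 60,"dp": [0.2,1.5,-2],"spin": 0},{"gripper": 60,"dp": [0.4,2.4,-2],"spin": 0},{"gripper": 60,"dp": [0.5,3.3,-2],"spin": 0},{"gripper": 60,"dp": [0.5,4.2,-2],"spin": 0},{"gripper": 60,"dp": [0.5,5.08,-2],"spin": 0},{"gripper": 60,"dp": [0.5,5.08,-2],"spin": 0}]}}

```text
time_s: 10.05
ee_pos: [0.6502, -0.0789, 0.1858]
orientation: [3.139, 0.002, -0.007]
wrist_force: [-0.2, -1.0, -0.5]
width: 0.0601
```

Emit:
{"fn": "step_arm", "kwargs": {"commands": [{"gripper": 60,"dp": [0,0,0],"spin": 0},{"gripper": 60,"dp": [0,0,0],"spin": 0},{"gripper": 60,"dp": [0,0,0],"spin": 0}]}}

```text
time_s: 10.35
ee_pos: [0.6507, -0.0706, 0.1866]
orientation: [-3.141, 0.0, 0.002]
wrist_force: [0.2, 0.2, -0.4]
width: 0.0602
```

```bash
python3 - <<'E'
from h import *
im,mT=snap("wrist","w4",s=1.25)
print(mT[1][:3,3])
E
python3 go.py .651,-.072,.028,0
```

```text
[ 0.72068112 -0.06981536  0.35356964]
now [ 0.6508 -0.0705  0.1867] yaw 0.002 F [ 0.7  0.9 -0.7] w 59.8 t 10.4 q6 1.29
[0.651, -0.072, 0.028, 0.0] -> dp [0.   0.03 3.17] spin 0.002
```

View pics/w4.png

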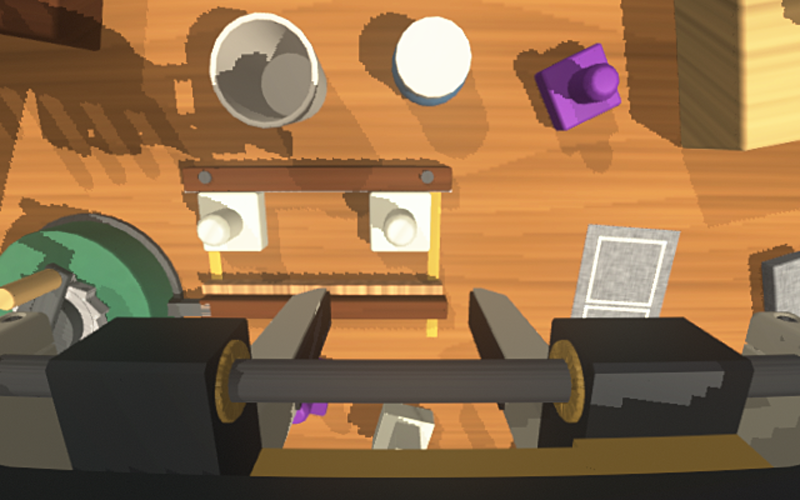

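```bash
python3 - <<'E'
from h import *
mT=T_wc("wrist")
for n,p,z in [("base",(370,193),.022),("",(432,193),.022),("",(432,250),.022),("",(372,250),.022),("knob",(402,227),.058),("knob0",(215,229),.058),("base0",(266,193),.022),("",(267,250),.022),("fix end",(451,167),.018),("fix l",(182,167),.018),("cork r",(447,285),.015),("cork l",(202,285),.015),("sq2",(597,235),0),("",(667,243),0),("",(586,303),0),("",(654,308),0)]: print(n,ray("wrist",np.array(p)/1.25,z,mT)[0].round(4))
E
```

```text
base [ 0.6785 -0.0461  0.022 ]
 [ 0.6786 -0.096   0.022 ]
 [ 0.631 -0.097  0.022]
 [ 0.631 -0.047  0.022]
knob [ 0.6582 -0.0717  0.058 ]
knob0 [0.6567 0.0668 0.058 ]
base0 [0.6787 0.0382 0.022 ]
 [0.6309 0.0412 0.022 ]
fix end [ 0.699  -0.1112  0.018 ]
fix l [0.6997 0.1071 0.018 ]
cork r [ 0.5975 -0.1114  0.015 ]
cork l [0.597  0.1042 0.015 ]
sq2 [ 0.639  -0.2458  0.    ]
 [ 0.6318 -0.3116  0.    ]
 [ 0.5741 -0.2436  0.    ]
 [ 0.5686 -0.3099  0.    ]
```

Emit:
{"fn": "step_arm", "kwargs": {"commands": [{"gripper": 60,"dp": [0.07,0.02,0.8],"spin": 0},{"gripper": 60,"dp": [0.07,0.02,1.6],"spin": 0},{"gripper": 60,"dp": [0.07,0.02,2.4],"spin": 0},{"gripper": 60,"dp": [0.07,0.02,3.0],"spin": 0},{"gripper": 60,"dp": [0.07,0.02,3.15],"spin": 0},{"gripper": 60,"dp": [0.07,0.02,3.15],"spin": 0},{"gripper": 20,"dp": [0.07,0.02,3.15],"spin": 0},{"gripper": 20,"dp": [0.07,0.02,3.15],"spin": 0},{"gripper": 20,"dp": [0.07,0.02,3.15],"spin": 0},{"gripper": 20,"dp": [0.07,0.02,3.15],"spin": 0},{"gripper": 20,"dp": [0.07,0.02,3.15],"spin": 0},{"gripper": 20,"dp": [0.07,0.02,3.15],"spin": 0}], "force": 12}}

```text
time_s: 11.6
ee_pos: [0.6548, -0.0729, 0.0301]
orientation: [-3.141, -0.001, -0.0]
wrist_force: [-0.9, 1.7, 5.2]
width: 0.0257
```

```bash
python3 go.py .642,-.09,.028,0 .642,-.18,.028,0 .605,-.277,.028,0
```

```text
now [ 0.6548 -0.0729  0.0301] yaw -0.0 F [-0.9  1.7  5.2] w 25.7 t 11.6 q6 1.29
[0.642, -0.09, 0.028, 0.0] -> dp [-0.26  0.34  0.04] spin -0.0
[0.642, -0.18, 0.028, 0.0] -> dp [-0.26  2.14  0.04] spin -0.0
[0.605, -0.277, 0.028, 0.0] -> dp [-1.    4.08  0.04] spin -0.0
```

Emit:
{"fn": "step_arm", "kwargs": {"commands": [{"gripper": 20,"dp": [-0.1,0.1,0],"spin": 0},{"gripper": 20,"dp": [-0.2,0.3,0],"spin": 0},{"gripper": 20,"dp": [-0.26,0.7,0],"spin": 0},{"gripper": 20,"dp": [-0.26,1.1,0],"spin": 0},{"gripper": 20,"dp": [-0.26,1.5,0],"spin": 0},{"gripper": 20,"dp": [-0.26,1.9,0],"spin": 0},{"gripper": 20,"dp": [-0.35,2.3,0],"spin": 0},{"gripper": 20,"dp": [-0.5,2.7,0],"spin": 0},{"gripper": 20,"dp": [-0.65,3.1,0],"spin": 0},{"gripper": 20,"dp": [-0.8,3.5,0],"spin": 0},{"gripper": 20,"dp": [-0.9,3.8,0],"spin": 0},{"gripper": 20,"dp": [-1.0,4.0,0],"spin": 0}]}}

```text
time_s: 12.8
ee_pos: [0.6045, -0.2741, 0.0301]
orientation: [-3.141, -0.002, -0.001]
wrist_force: [1.9, 4.5, 6.3]
width: 0.0256
```

Emit:
{"fn": "step_arm", "kwargs": {"commands": [{"gripper": 20,"dp": [0,0.06,0],"spin": 0},{"gripper": 20,"dp": [0,0.06,0],"spin": 0},{"gripper": 20,"dp": [0,0.06,0],"spin": 0}]}}

```text
time_s: 13.1
ee_pos: [0.6037, -0.2769, 0.0301]
orientation: [3.141, 0.0, -0.001]
wrist_force: [-1.5, 1.7, 7.5]
width: 0.0258
```

```bash
python3 go.py .605,-.277,.028,0;  python3 - <<'E'
from h import *
im=viewer.camera("top");np.save("pics/t4.npy",im)
h=cv2.cvtColor(im,cv2.COLOR_RGB2HSV)
E
```

```text
now [ 0.6037 -0.2769  0.0301] yaw -0.001 F [-1.5  1.7  7.5] w 25.8 t 13.1 q6 0.97
[0.605, -0.277, 0.028, 0.0] -> dp [0.03 0.   0.04] spin -0.001
```

Emit:
{"fn": "step_arm", "kwargs": {"commands": [{"gripper": 60,"dp": [0,0,0],"spin": 0},{"gripper": 60,"dp": [0,0,0],"spin": 0},{"gripper": 60,"dp": [0,0,0],"spin": 0},{"gripper": 60,"dp": [0,0,-0.6],"spin": 0},{"gripper": 60,"dp": [0,0,-1.5],"spin": 0},{"gripper": 60,"dp": [0,0,-2.4],"spin": 0},{"gripper": 60,"dp": [0,0,-3.15],"spin": 0},{"gripper": 60,"dp": [0,0,-3.15],"spin": 0},{"gripper": 60,"dp": [0,0,-3.15],"spin": 0}]}}

```text
time_s: 14.05
ee_pos: [0.6045, -0.2764, 0.1874]
orientation: [3.14, -0.001, -0.0]
wrist_force: [-0.2, 0.8, -1.5]
width: 0.0601
```

```bash
python3 - <<'E'
from h import *
im,mT=snap("wrist","w5",s=1.25)
E
python3 go.py .654,.067,.187,0
```

```text
now [ 0.6037 -0.2759  0.1856] yaw -0.0 F [-0.2 -0.1 -1.4] w 60.0 t 14.1 q6 0.97
[0.654, 0.067, 0.187, 0.0] -> dp [ 1.   -6.86 -0.03] spin -0.0
```

View pics/w5.png

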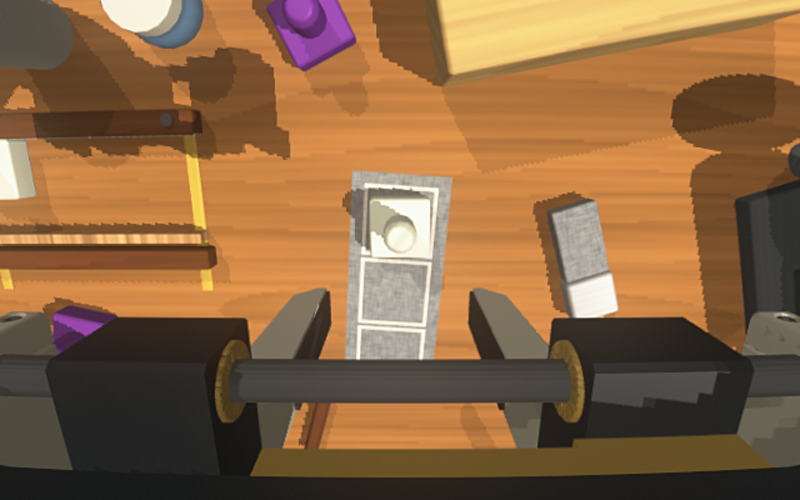

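```bash
python3 - <<'E'
from h import *
mT=T_wc("wrist")
r=lambda P,z:ray("wrist",np.array(P)/1.25,z,mT)[:,:2]
b=r([(370,197),(432,198),(432,258),(371,258)],.022);print(b.round(4),b.mean(0))
s=r([(364,186),(438,190),(431,262),(358,259)],0);print(s.round(4),s.mean(0))
s=r([(358,259),(431,262),(427,328),(354,326)],0);print(s.round(4),s.mean(0))
E
```

```text
[[ 0.6282 -0.2514]
 [ 0.6274 -0.3013]
 [ 0.5771 -0.3023]
 [ 0.5771 -0.2513]] [ 0.60244663 -0.27655717]
[[ 0.6346 -0.2449]
 [ 0.6312 -0.3081]
 [ 0.5669 -0.3032]
 [ 0.5697 -0.238 ]] [ 0.60060622 -0.27354271]
[[ 0.5697 -0.238 ]
 [ 0.5669 -0.3032]
 [ 0.5024 -0.3007]
 [ 0.5044 -0.2325]] [ 0.53585    -0.26861667]
```

Emit:
{"fn": "step_arm", "kwargs": {"commands": [{"gripper": 60,"dp": [0.2,-0.7,0],"spin": 0},{"gripper": 60,"dp": [0.4,-1.5,0],"spin": 0},{"gripper": 60,"dp": [0.5,-2.4,0],"spin": 0},{"gripper": 60,"dp": [0.7,-3.3,0],"spin": 0},{"gripper": 60,"dp": [0.8,-4.2,0],"spin": 0},{"gripper": 60,"dp": [0.9,-5.1,0],"spin": 0},{"gripper": 60,"dp": [1.0,-5.9,0],"spin": 0},{"gripper": 60,"dp": [1.0,-6.5,0],"spin": 0},{"gripper": 60,"dp": [1.0,-6.85,0],"spin": 0},{"gripper": 60,"dp": [1.0,-6.85,0],"spin": 0},{"gripper": 60,"dp": [1.0,-6.85,0],"spin": 0},{"gripper": 60,"dp": [1.0,-6.85,0],"spin": 0}]}}

```text
time_s: 15.3
ee_pos: [0.6544, 0.0645, 0.1862]
orientation: [3.141, 0.001, -0.002]
wrist_force: [0.4, 0.0, -0.4]
width: 0.0598
```

```bash
cat > white.py <<'E'
from h import *
import sys
def white(name,z,mT=None,im=None,lo=165):
    mT=mT or T_wc(name); im=viewer.camera(name) if im is None else im
    h=cv2.cvtColor(im,cv2.COLOR_RGB2HSV)
    m=cv2.inRange(h,(0,0,lo),(179,70,255)); m=cv2.morphologyEx(m,cv2.MORPH_OPEN,np.ones((3,3)))
    for c in cv2.findContours(m,cv2.RETR_EXTERNAL,2)[0]:
        if cv2.contourArea(c)>150:
            b=cv2.boxPoints(cv2.minAreaRect(c)); p=ray(name,b,z,mT)[:,:2]
            print("px",b.mean(0).round(),"area",cv2.contourArea(c),"ctr",p.mean(0).round(4),"corners",p.round(3).tolist())
if __name__=="__main__": white(sys.argv[1],float(sys.argv[2]))
E
python3 white.py wrist .022; python3 go.py .654,.066,.028,0
```

```text
px [203. 254.] area 381.5 ctr [0.5732 0.1933] corners [[0.591, 0.207], [0.598, 0.188], [0.556, 0.179], [0.549, 0.199]]
px [604. 237.] area 2080.5 ctr [ 0.5894 -0.2533] corners [[0.581, -0.191], [0.649, -0.262], [0.6, -0.317], [0.527, -0.243]]
px [612. 191.] area 623.0 ctr [ 0.6433 -0.2501] corners [[0.638, -0.218], [0.654, -0.216], [0.649, -0.282], [0.632, -0.285]]
px [314. 180.] area 2198.0 ctr [0.6549 0.0708] corners [[0.68, 0.095], [0.679, 0.046], [0.63, 0.046], [0.63, 0.096]]
px [498.  51.] area 2780.5 ctr [ 0.7806 -0.1048] corners [[0.779, -0.064], [0.818, -0.102], [0.783, -0.146], [0.742, -0.107]]
px [380.  60.] area 6172.5 ctr [0.77   0.0075] corners [[0.811, 0.049], [0.811, -0.031], [0.729, -0.036], [0.729, 0.048]]
now [0.6545 0.0645 0.1864] yaw -0.002 F [-0.6  0.5  0. ] w 59.7 t 15.3 q6 1.5
[0.654, 0.066, 0.028, 0.0] -> dp [-0.01 -0.03  3.17] spin -0.002
```

Emit:
{"fn": "step_arm", "kwargs": {"commands": [{"gripper": 60,"dp": [0,-0.1,0.8],"spin": 0},{"gripper": 60,"dp": [0,-0.1,1.6],"spin": 0},{"gripper": 60,"dp": [0,-0.1,2.4],"spin": 0},{"gripper": 60,"dp": [0,-0.1,3.0],"spin": 0},{"gripper": 60,"dp": [0,-0.1,3.15],"spin": 0},{"gripper": 60,"dp": [0,-0.1,3.15],"spin": 0},{"gripper": 20,"dp": [0,-0.1,3.15],"spin": 0},{"gripper": 20,"dp": [0,-0.1,3.15],"spin": 0},{"gripper": 20,"dp": [0,-0.1,3.15],"spin": 0},{"gripper": 20,"dp": [0,-0.1,3.15],"spin": 0},{"gripper": 20,"dp": [0,-0.1,3.15],"spin": 0},{"gripper": 20,"dp": [0,-0.1,3.15],"spin": 0}]}}

```text
time_s: 16.55
ee_pos: [0.6549, 0.0712, 0.0301]
orientation: [3.141, -0.001, -0.0]
wrist_force: [-0.7, -0.3, 3.8]
width: 0.0257
```

```bash
python3 go.py .642,.05,.028,0 .642,-.185,.028,0 .538,-.185,.028,0 .538,-.271,.028,0.03
```

```text
now [0.6549 0.0712 0.0301] yaw -0.0 F [-0.7 -0.3  3.8] w 25.7 t 16.6 q6 1.51
[0.642, 0.05, 0.028, 0.0] -> dp [-0.26  0.42  0.04] spin -0.0
[0.642, -0.185, 0.028, 0.0] -> dp [-0.26  5.12  0.04] spin -0.0
[0.538, -0.185, 0.028, 0.0] -> dp [-2.34  5.12  0.04] spin -0.0
[0.538, -0.271, 0.028, 0.03] -> dp [-2.34  6.84  0.04] spin -0.03
```

Emit:
{"fn": "step_arm", "kwargs": {"commands": [{"gripper": 20,"dp": [-0.1,0.1,0],"spin": 0},{"gripper": 20,"dp": [-0.2,0.3,0],"spin": 0},{"gripper": 20,"dp": [-0.26,0.7,0],"spin": 0},{"gripper": 20,"dp": [-0.26,1.1,0],"spin": 0},{"gripper": 20,"dp": [-0.26,1.5,0],"spin": 0},{"gripper": 20,"dp": [-0.26,2.0,0],"spin": 0},{"gripper": 20,"dp": [-0.26,2.5,0],"spin": 0},{"gripper": 20,"dp": [-0.26,3.0,0],"spin": 0},{"gripper": 20,"dp": [-0.26,3.5,0],"spin": 0},{"gripper": 20,"dp": [-0.26,4.0,0],"spin": 0},{"gripper": 20,"dp": [-0.26,4.5,0],"spin": 0},{"gripper": 20,"dp": [-0.26,4.9,0],"spin": 0}]}}

```text
time_s: 17.75
ee_pos: [0.6409, -0.1739, 0.0301]
orientation: [-3.14, -0.0, -0.001]
wrist_force: [0.2, 6.8, 8.4]
width: 0.0255
```

```bash
python3 go.py .642,-.185,.028,0 .538,-.185,.028,0 .538,-.271,.028,0.03
```

```text
now [ 0.6409 -0.1739  0.0301] yaw -0.001 F [0.2 6.8 8.4] w 25.5 t 17.8 q6 1.14
[0.642, -0.185, 0.028, 0.0] -> dp [0.02 0.22 0.04] spin -0.001
[0.538, -0.185, 0.028, 0.0] -> dp [-2.06  0.22  0.04] spin -0.001
[0.538, -0.271, 0.028, 0.03] -> dp [-2.06  1.94  0.04] spin -0.031
```

Emit:
{"fn": "step_arm", "kwargs": {"commands": [{"gripper": 20,"dp": [-0.3,0.1,0],"spin": 0},{"gripper": 20,"dp": [-0.7,0.1,0],"spin": 0},{"gripper": 20,"dp": [-1.2,0.1,0],"spin": 0},{"gripper": 20,"dp": [-1.6,0.1,0],"spin": 0},{"gripper": 20,"dp": [-1.9,0.2,0],"spin": 0},{"gripper": 20,"dp": [-2.06,0.5,0],"spin": 0},{"gripper": 20,"dp": [-2.06,0.9,0],"spin": 0},{"gripper": 20,"dp": [-2.06,1.3,0],"spin": 0},{"gripper": 20,"dp": [-2.06,1.7,0],"spin": 0},{"gripper": 20,"dp": [-2.06,1.94,0],"spin": 0},{"gripper": 20,"dp": [-2.06,1.94,0],"spin": 0},{"gripper": 20,"dp": [-2.06,1.94,0],"spin": 0}]}}

```text
time_s: 18.95
ee_pos: [0.5376, -0.2723, 0.0299]
orientation: [3.14, -0.0, -0.001]
wrist_force: [-0.9, -2.4, 5.9]
width: 0.0258
```

Emit:
{"fn": "step_arm", "kwargs": {"commands": [{"gripper": 60,"dp": [0,0,0],"spin": 0},{"gripper": 60,"dp": [0,0,0],"spin": 0},{"gripper": 60,"dp": [0,0,0],"spin": 0},{"gripper": 60,"dp": [0,0,-0.6],"spin": 0},{"gripper": 60,"dp": [0,0,-1.5],"spin": 0},{"gripper": 60,"dp": [0,0,-2.4],"spin": 0},{"gripper": 60,"dp": [0,0,-3.15],"spin": 0},{"gripper": 60,"dp": [0,0,-3.15],"spin": 0},{"gripper": 60,"dp": [0,0,-3.15],"spin": 0}]}}

```text
time_s: 19.85
ee_pos: [0.5385, -0.2705, 0.1873]
orientation: [3.141, -0.001, 0.0]
wrist_force: [-0.1, -0.7, -0.4]
width: 0.0596
```

```bash
python3 - <<'E'
from h import *
im,mT=snap("wrist","w6",s=1.25)
from white import white
white("wrist",.022,mT,im)
E
python3 go.py .447,-.08,.187,-.25
```

```text
px [488. 179.] area 1209.0 ctr [ 0.5408 -0.4449] corners [[0.552, -0.418], [0.564, -0.457], [0.53, -0.473], [0.517, -0.432]]
px [317. 207.] area 6485.5 ctr [ 0.5078 -0.267 ] corners [[0.444, -0.224], [0.575, -0.233], [0.572, -0.307], [0.44, -0.305]]
px [478. 131.] area 1400.0 ctr [ 0.5899 -0.4289] corners [[0.616, -0.402], [0.623, -0.436], [0.564, -0.456], [0.556, -0.421]]
px [325. 112.] area 4417.0 ctr [ 0.6071 -0.2759] corners [[0.571, -0.233], [0.647, -0.238], [0.643, -0.317], [0.567, -0.316]]
now [ 0.5377 -0.27    0.1857] yaw 0.0 F [ 0.4 -0.2 -0.5] w 59.9 t 19.9 q6 0.92
[0.447, -0.08, 0.187, -0.25] -> dp [-1.81 -3.8  -0.03] spin 0.25
```

View pics/w6.png

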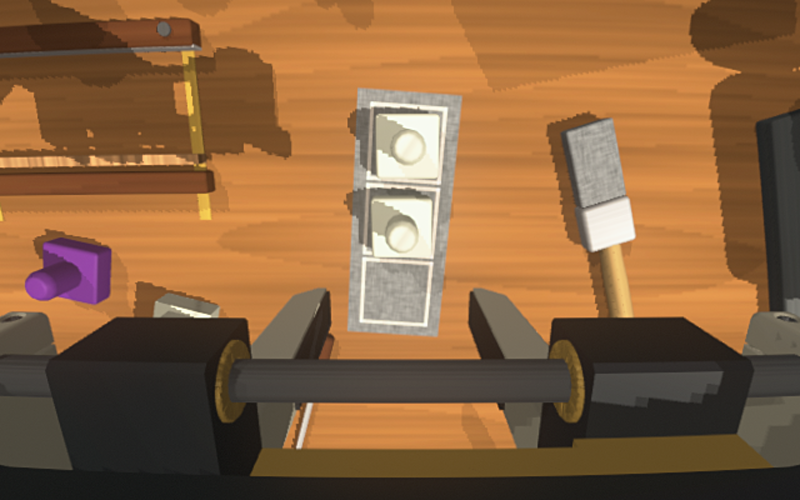

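Emit:
{"fn": "step_arm", "kwargs": {"commands": [{"gripper": 60,"dp": [-0.4,-0.8,0],"spin": 0.05},{"gripper": 60,"dp": [-0.8,-1.6,0],"spin": 0.1},{"gripper": 60,"dp": [-1.2,-2.4,0],"spin": 0.16},{"gripper": 60,"dp": [-1.5,-3.2,0],"spin": 0.22},{"gripper": 60,"dp": [-1.8,-3.86,0],"spin": 0.24},{"gripper": 60,"dp": [-1.8,-3.86,0],"spin": 0.24},{"gripper": 60,"dp": [-1.8,-3.86,0],"spin": 0.24},{"gripper": 60,"dp": [-1.8,-3.86,0],"spin": 0.24}]}}

```text
time_s: 20.7
ee_pos: [0.4485, -0.0782, 0.1859]
orientation: [3.141, 0.001, -0.24]
wrist_force: [0.6, -0.1, 0.8]
width: 0.0601
```

```bash
python3 - <<'E'
from h import *
im,mT=snap("wrist","w7",s=1.25)
from white import white
white("wrist",.058,mT,im)
E
python3 go.py .447,-.077,.028,-.24
```

```text
px [316. 190.] area 2339.5 ctr [ 0.4478 -0.0746] corners [[0.429, -0.046], [0.478, -0.06], [0.467, -0.102], [0.417, -0.09]]
px [489.  82.] area 8897.5 ctr [ 0.5033 -0.2428] corners [[0.569, -0.21], [0.559, -0.282], [0.436, -0.28], [0.449, -0.201]]
px [477.  12.] area 620.5 ctr [ 0.5635 -0.2399] corners [[0.577, -0.21], [0.566, -0.271], [0.55, -0.27], [0.561, -0.208]]
now [ 0.4486 -0.0784  0.186 ] yaw -0.241 F [ 0.7  0.8 -0.3] w 60.1 t 20.8 q6 1.39
[0.447, -0.077, 0.028, -0.24] -> dp [-0.04 -0.02  3.16] spin -0.001
```

View pics/w7.png

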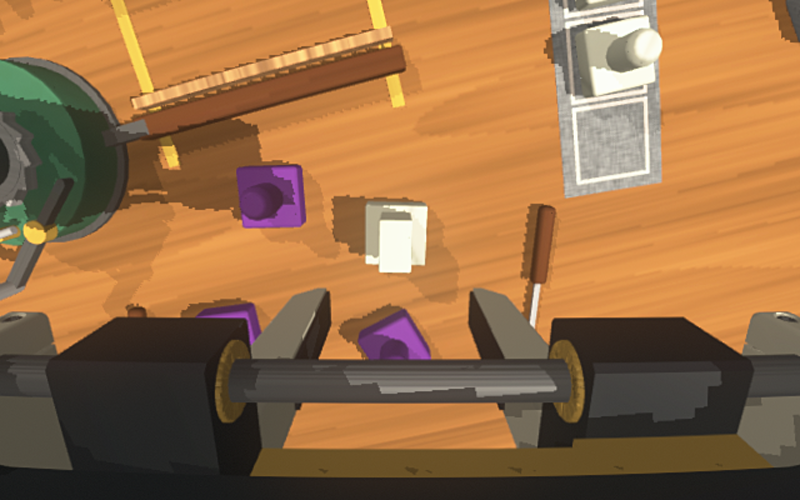

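The grey block-topped stone at (396,238) is the blank, with its square-cut block at (379–412, 212–273). It is aligned with the gripper. The purple ones are look-alikes.

```bash
python3 - <<'E'
from h import *
mT=T_wc("wrist")
r=lambda P,z:ray("wrist",np.array(P)/1.25,z,mT)[:,:2]
b=r([(365,203),(427,204),(427,265),(365,266)],.022);print(b.round(4),b.mean(0))
b=r([(379,212),(411,212),(412,272),(380,273)],.058);print(b.round(4),b.mean(0))
E
```

```text
[[ 0.4743 -0.0556]
 [ 0.4615 -0.1041]
 [ 0.4111 -0.0926]
 [ 0.4227 -0.0417]] [ 0.4423874 -0.0735093]
[[ 0.4701 -0.068 ]
 [ 0.4645 -0.0905]
 [ 0.4199 -0.0806]
 [ 0.4249 -0.057 ]] [ 0.44486338 -0.07404511]
```

Emit:
{"fn": "step_arm", "kwargs": {"commands": [{"gripper": 60,"dp": [-0.04,-0.03,0.8],"spin": 0},{"gripper": 60,"dp": [-0.04,-0.03,1.6],"spin": 0},{"gripper": 60,"dp": [-0.04,-0.03,2.2],"spin": 0},{"gripper": 60,"dp": [-0.04,-0.03,2.2],"spin": 0}]}}

```text
time_s: 21.15
ee_pos: [0.4439, -0.0753, 0.0729]
orientation: [-3.14, 0.009, -0.242]
wrist_force: [-0.1, -0.6, 1.0]
width: 0.0599
```

Emit:
{"fn": "step_arm", "kwargs": {"commands": [{"gripper": 60,"dp": [-0.05,-0.03,0.4],"spin": 0},{"gripper": 60,"dp": [-0.05,-0.03,0.8],"spin": 0},{"gripper": 60,"dp": [-0.05,-0.03,0.94],"spin": 0},{"gripper": 60,"dp": [-0.05,-0.03,0.94],"spin": 0},{"gripper": 18,"dp": [-0.05,-0.03,0.94],"spin": 0},{"gripper": 18,"dp": [-0.05,-0.03,0.94],"spin": 0},{"gripper": 18,"dp": [-0.05,-0.03,0.94],"spin": 0},{"gripper": 18,"dp": [-0.05,-0.03,0.94],"spin": 0},{"gripper": 18,"dp": [-0.05,-0.03,0.94],"spin": 0},{"gripper": 18,"dp": [-0.05,-0.03,0.94],"spin": 0}], "force": 15}}

```text
time_s: 22.15
ee_pos: [0.4449, -0.0737, 0.03]
orientation: [3.141, -0.0, -0.24]
wrist_force: [0.4, -0.4, 3.3]
width: 0.0241
```

```bash
python3 go.py .50,-.13,.029,-.1 .54,-.165,.029,0 .60,-.165,.029,0 .645,-.17,.029,0
```

```text
now [ 0.4449 -0.0737  0.03  ] yaw -0.24 F [ 0.4 -0.4  3.3] w 24.1 t 22.1 q6 1.4
[0.5, -0.13, 0.029, -0.1] -> dp [1.34 0.83 0.02] spin -0.14
[0.54, -0.165, 0.029, 0.0] -> dp [2.28 1.32 0.02] spin -0.24
[0.6, -0.165, 0.029, 0.0] -> dp [3.45 1.04 0.02] spin -0.24
[0.645, -0.17, 0.029, 0.0] -> dp [4.35 0.92 0.02] spin -0.24
```

Emit:
{"fn": "step_arm", "kwargs": {"commands": [{"gripper": 18,"dp": [0.25,0.16,0],"spin": 0},{"gripper": 18,"dp": [0.6,0.38,0],"spin": -0.05},{"gripper": 18,"dp": [0.97,0.6,0],"spin": -0.1},{"gripper": 18,"dp": [1.34,0.83,0],"spin": -0.14},{"gripper": 18,"dp": [1.8,1.07,0],"spin": -0.2},{"gripper": 18,"dp": [2.28,1.32,0],"spin": -0.24},{"gripper": 18,"dp": [2.7,1.22,0],"spin": -0.24},{"gripper": 18,"dp": [3.1,1.12,0],"spin": -0.24},{"gripper": 18,"dp": [3.45,1.04,0],"spin": -0.24},{"gripper": 18,"dp": [3.9,0.98,0],"spin": -0.24},{"gripper": 18,"dp": [4.3,0.92,0],"spin": -0.24},{"gripper": 18,"dp": [4.35,0.92,0],"spin": -0.24}]}}

```text
time_s: 23.35
ee_pos: [0.6469, -0.1703, 0.0296]
orientation: [3.141, -0.002, 0.0]
wrist_force: [-0.6, 1.4, 7.2]
width: 0.0242
```

```bash
python3 go.py .645,-.14,.029,0 .645,-.002,.029,0 .651,-.002,.029,0; python3 white.py top .04|grep -v "area [0-9]\{4,\}"
```

```text
now [ 0.6469 -0.1703  0.0296] yaw 0.0 F [-0.6  1.4  7.2] w 24.2 t 23.4 q6 1.15
[0.645, -0.14, 0.029, 0.0] -> dp [-0.04 -0.61  0.01] spin 0.0
[0.645, -0.002, 0.029, 0.0] -> dp [-0.04 -3.37  0.01] spin 0.0
[0.651, -0.002, 0.029, 0.0] -> dp [ 0.08 -3.37  0.01] spin 0.0
px [346. 390.] area 179.0 ctr [ 0.0751 -0.0756] corners [[0.097, -0.058], [0.097, -0.094], [0.053, -0.093], [0.053, -0.057]]
px [ 10. 382.] area 277.5 ctr [0.1031 0.802 ] corners [[0.132, 0.833], [0.131, 0.779], [0.074, 0.771], [0.075, 0.825]]
px [ 10. 320.] area 507.5 ctr [0.2569 0.8255] corners [[0.305, 0.859], [0.304, 0.806], [0.209, 0.793], [0.209, 0.845]]
px [ 12. 283.] area 501.0 ctr [0.3556 0.8341] corners [[0.319, 0.866], [0.4, 0.868], [0.392, 0.802], [0.311, 0.8]]
px [ 54. 234.] area 426.0 ctr [0.4905 0.7381] corners [[0.515, 0.778], [0.514, 0.703], [0.466, 0.698], [0.467, 0.773]]
px [469. 205.] area 398.0 ctr [ 0.5662 -0.4314] corners [[0.608, -0.399], [0.622, -0.436], [0.525, -0.464], [0.511, -0.427]]
px [348. 135.] area 231.0 ctr [ 0.7763 -0.095 ] corners [[0.801, -0.07], [0.801, -0.12], [0.752, -0.119], [0.752, -0.07]]
px [453. 110.] area 712.5 ctr [ 0.8517 -0.4022] corners [[0.866, -0.335], [0.892, -0.462], [0.837, -0.469], [0.812, -0.342]]
px [593.  47.] area 372.5 ctr [ 1.0412 -0.8249] corners [[1.072, -0.786], [1.09, -0.852], [1.011, -0.863], [0.992, -0.798]]
```

Emit:
{"fn": "step_arm", "kwargs": {"commands": [{"gripper": 18,"dp": [-0.04,-0.2,0],"spin": 0},{"gripper": 18,"dp": [-0.04,-0.6,0],"spin": 0},{"gripper": 18,"dp": [-0.04,-1.0,0],"spin": 0},{"gripper": 18,"dp": [-0.04,-1.4,0],"spin": 0},{"gripper": 18,"dp": [-0.04,-1.8,0],"spin": 0},{"gripper": 18,"dp": [-0.04,-2.2,0],"spin": 0},{"gripper": 18,"dp": [-0.04,-2.6,0],"spin": 0},{"gripper": 18,"dp": [-0.04,-3.0,0],"spin": 0},{"gripper": 18,"dp": [0,-3.3,0],"spin": 0},{"gripper": 18,"dp": [0.06,-3.37,0],"spin": 0},{"gripper": 18,"dp": [0.12,-3.37,0],"spin": 0},{"gripper": 18,"dp": [0.12,-3.37,0],"spin": 0}]}}

```text
time_s: 24.6
ee_pos: [0.6515, -0.0011, 0.0297]
orientation: [-3.141, -0.0, -0.0]
wrist_force: [-1.1, 2.7, 2.2]
width: 0.0242
```

Emit:
{"fn": "step_arm", "kwargs": {"commands": [{"gripper": 50,"dp": [0,0,0],"spin": 0},{"gripper": 50,"dp": [0,0,0],"spin": 0},{"gripper": 50,"dp": [0,0,0],"spin": 0},{"gripper": 50,"dp": [0,0,-0.6],"spin": 0},{"gripper": 50,"dp": [0,0,-1.5],"spin": 0},{"gripper": 50,"dp": [0,0,-2.4],"spin": 0},{"gripper": 50,"dp": [0,0,-3.15],"spin": 0},{"gripper": 50,"dp": [0,0,-3.15],"spin": 0},{"gripper": 50,"dp": [0,0,-3.15],"spin": 0}]}}

```text
time_s: 25.5
ee_pos: [0.6516, -0.002, 0.1882]
orientation: [3.141, -0.002, -0.001]
wrist_force: [0.1, 0.4, -0.4]
width: 0.05
```

```bash
python3 - <<'E'
from h import *
im,mT=snap("wrist","w8",s=1.25)
E
python3 go.py .50,.255,.075,0
```

```text
now [ 0.6506 -0.0018  0.1864] yaw -0.001 F [-1.  -0.1 -0.6] w 49.9 t 25.6 q6 1.4
[0.5, 0.255, 0.075, 0.0] -> dp [-3.01 -5.13  2.23] spin -0.001
```

View pics/w8.png

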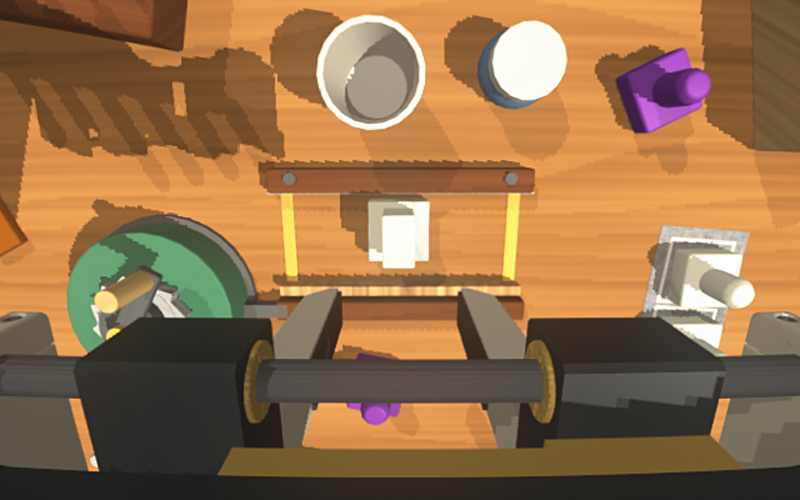

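Emit:
{"fn": "step_arm", "kwargs": {"commands": [{"gripper": 0,"dp": [-0.4,-0.7,0],"spin": 0},{"gripper": 0,"dp": [-0.9,-1.5,0],"spin": 0},{"gripper": 0,"dp": [-1.4,-2.3,0],"spin": 0},{"gripper": 0,"dp": [-1.9,-3.1,0],"spin": 0},{"gripper": 0,"dp": [-2.4,-3.9,0],"spin": 0},{"gripper": 0,"dp": [-2.9,-4.7,0],"spin": 0},{"gripper": 0,"dp": [-3.3,-5.4,0],"spin": 0},{"gripper": 0,"dp": [-3.3,-5.4,0],"spin": 0},{"gripper": 0,"dp": [-3.3,-5.4,0.8],"spin": 0},{"gripper": 0,"dp": [-3.3,-5.4,1.6],"spin": 0},{"gripper": 0,"dp": [-3.3,-5.4,2.22],"spin": 0},{"gripper": 0,"dp": [-3.3,-5.4,2.22],"spin": 0}]}}

```text
time_s: 26.75
ee_pos: [0.4819, 0.2662, 0.0704]
orientation: [3.138, 0.012, -0.001]
wrist_force: [-0.4, 0.3, -0.6]
width: 0.0005
```

```bash
python3 go.py .471,.237,.075,0
```

```text
now [0.4819 0.2662 0.0704] yaw -0.001 F [-0.4  0.3 -0.6] w 0.5 t 26.8 q6 1.87
[0.471, 0.237, 0.075, 0.0] -> dp [-0.22  0.58 -0.09] spin -0.001
```

Emit:
{"fn": "step_arm", "kwargs": {"commands": [{"gripper": 0,"dp": [-0.05,0.15,0],"spin": 0},{"gripper": 0,"dp": [-0.12,0.3,0],"spin": 0},{"gripper": 0,"dp": [-0.2,0.45,0],"spin": 0},{"gripper": 0,"dp": [-0.26,0.56,0],"spin": 0},{"gripper": 0,"dp": [-0.3,0.64,0],"spin": 0},{"gripper": 0,"dp": [-0.3,0.64,0],"spin": 0},{"gripper": 0,"dp": [-0.3,0.64,0],"spin": 0}]}}

```text
time_s: 27.45
ee_pos: [0.4716, 0.2364, 0.0767]
orientation: [-3.141, -0.001, -0.001]
wrist_force: [-0.7, 0.0, -0.1]
width: 0.0001
```

Emit:
{"fn": "step_arm", "kwargs": {"commands": [{"gripper": 0,"dp": [-0.1,-0.5,0],"spin": 0},{"gripper": 0,"dp": [-0.2,-0.5,-0.8],"spin": 0},{"gripper": 0,"dp": [-0.5,-0.2,-1.8],"spin": 0},{"gripper": 35,"dp": [-1,0.5,-2.7],"spin": 0},{"gripper": 35,"dp": [-1,1.0,-2.7],"spin": 0},{"gripper": 35,"dp": [-1,1.0,-2.7],"spin": 0},{"gripper": 35,"dp": [-1,1.0,-2.7],"spin": 0},{"gripper": 35,"dp": [-1,1.0,-2.7],"spin": 0}]}}

```text
time_s: 28.25
ee_pos: [0.4211, 0.1871, 0.2105]
orientation: [-3.141, 0.001, -0.0]
wrist_force: [0.0, 0.0, -0.2]
width: 0.0335
```

```bash
python3 - <<'E'
from h import *
im,mT=snap("wrist","w9",s=1.25)
for n,P in [("axis",(.583,.207,.08)),("handle",(.6265,.182,.12)),("poston",(.465,.207,.099)),("postoff",(.483,.233,.099)),("hand on",(.609,.25,.12))]: print(n,(proj("wrist",P,mT)[0]*1.25).round())
E
python3 go.py .6265,.182,.15,0
```

```text
axis [370.  -5.]
handle [ 410. -116.]
poston [371. 179.]
postoff [331. 152.]
hand on [286. -79.]
now [0.4209 0.1872 0.2103] yaw 0.0 F [ 0.1 -0.3 -0.9] w 34.3 t 28.3 q6 1.75
[0.6265, 0.182, 0.15, 0.0] -> dp [4.11 0.1  1.21] spin 0.0
```

View pics/w9.png

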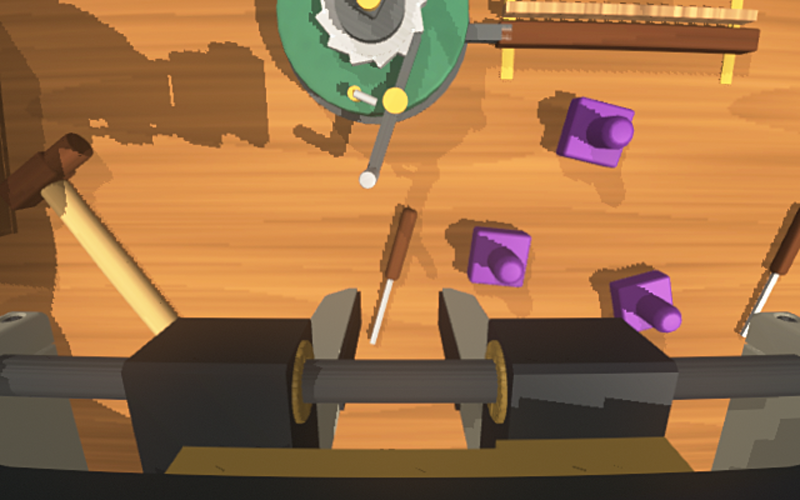

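Emit:
{"fn": "step_arm", "kwargs": {"commands": [{"gripper": 35,"dp": [0.9,0,0],"spin": 0},{"gripper": 35,"dp": [1.8,0,0],"spin": 0},{"gripper": 35,"dp": [2.7,0.1,0],"spin": 0},{"gripper": 35,"dp": [3.5,0.1,0.4],"spin": 0},{"gripper": 35,"dp": [4.11,0.1,0.8],"spin": 0},{"gripper": 35,"dp": [4.11,0.1,1.2],"spin": 0},{"gripper": 35,"dp": [4.11,0.1,1.2],"spin": 0},{"gripper": 35,"dp": [4.11,0.1,1.8],"spin": 0},{"gripper": 35,"dp": [4.11,0.1,2.3],"spin": 0},{"gripper": 35,"dp": [4.11,0.1,2.46],"spin": 0},{"gripper": 35,"dp": [4.11,0.1,2.46],"spin": 0}]}}

```text
time_s: 29.4
ee_pos: [0.6255, 0.182, 0.0873]
orientation: [3.141, 0.003, 0.001]
wrist_force: [1.4, -1.0, -0.2]
width: 0.0352
```

Emit:
{"fn": "step_arm", "kwargs": {"commands": [{"gripper": 10,"dp": [0,0,0],"spin": 0},{"gripper": 10,"dp": [0,0,0],"spin": 0},{"gripper": 10,"dp": [0,0,0],"spin": 0},{"gripper": 10,"dp": [0,0,0],"spin": 0},{"gripper": 10,"dp": [0,0,0],"spin": 0}], "force": 15}}

```text
time_s: 29.9
ee_pos: [0.6276, 0.1823, 0.0898]
orientation: [-3.14, -0.003, -0.0]
wrist_force: [-0.1, 3.8, 7.4]
width: 0.0157
```

```bash
python3 go.py .583,.207,.084,0;python3 circ.py -30 15 12;python3 circ.py -210 15 12
```

```text
now [0.6276 0.1823 0.0898] yaw -0.0 F [-0.1  3.8  7.4] w 15.7 t 29.9 q6 1.68
[0.583, 0.207, 0.084, 0.0] -> dp [-0.89 -0.49  0.12] spin -0.0
[[0.1, -0.24], [0.13, -0.5], [0.1, -0.76], [0.0, -1.0], [-0.16, -1.21], [-0.37, -1.37], [-0.61, -1.47], [-0.87, -1.5], [-1.12, -1.47], [-1.37, -1.37], [-1.57, -1.21], [-1.73, -1.0]]
[[-0.1, 0.24], [-0.13, 0.5], [-0.1, 0.76], [-0.0, 1.0], [0.16, 1.21], [0.37, 1.37], [0.61, 1.47], [0.87, 1.5], [1.12, 1.47], [1.37, 1.37], [1.57, 1.21], [1.73, 1.0]]
```

Emit:
{"fn": "step_arm", "kwargs": {"commands": [{"gripper": 10,"dp": [0.1,-0.24,0],"spin": 0},{"gripper": 10,"dp": [0.13,-0.5,0],"spin": 0},{"gripper": 10,"dp": [0.1,-0.76,0],"spin": 0},{"gripper": 10,"dp": [0,-1.0,0],"spin": 0},{"gripper": 10,"dp": [-0.16,-1.21,0],"spin": 0},{"gripper": 10,"dp": [-0.37,-1.37,0],"spin": 0},{"gripper": 10,"dp": [-0.61,-1.47,0],"spin": 0},{"gripper": 10,"dp": [-0.87,-1.5,0],"spin": 0},{"gripper": 10,"dp": [-1.12,-1.47,0],"spin": 0},{"gripper": 10,"dp": [-1.37,-1.37,0],"spin": 0},{"gripper": 10,"dp": [-1.57,-1.21,0],"spin": 0},{"gripper": 10,"dp": [-1.73,-1.0,0],"spin": 0}]}}

```text
time_s: 31.1
ee_pos: [0.541, 0.2327, 0.0898]
orientation: [-3.139, -0.004, 0.0]
wrist_force: [2.9, 1.3, 5.8]
width: 0.0156
```

Emit:
{"fn": "step_arm", "kwargs": {"commands": [{"gripper": 10,"dp": [-0.1,0.24,0],"spin": 0},{"gripper": 10,"dp": [-0.13,0.5,0],"spin": 0},{"gripper": 10,"dp": [-0.1,0.76,0],"spin": 0},{"gripper": 10,"dp": [0,1.0,0],"spin": 0},{"gripper": 10,"dp": [0.16,1.21,0],"spin": 0},{"gripper": 10,"dp": [0.37,1.37,0],"spin": 0},{"gripper": 10,"dp": [0.61,1.47,0],"spin": 0},{"gripper": 10,"dp": [0.87,1.5,0],"spin": 0},{"gripper": 10,"dp": [1.12,1.47,0],"spin": 0},{"gripper": 10,"dp": [1.37,1.37,0],"spin": 0},{"gripper": 10,"dp": [1.57,1.21,0],"spin": 0},{"gripper": 10,"dp": [1.73,1.0,0],"spin": 0}]}}

```text
time_s: 32.3
ee_pos: [0.6267, 0.1807, 0.0897]
orientation: [3.14, -0.0, -0.001]
wrist_force: [-3.2, -2.2, 10.1]
width: 0.0157
```

```bash
python3 go.py .583,.207,.084,0;python3 circ.py -30 15 12;python3 white.py top .04 | grep "0.6[0-9]* *-0.0"
```

```text
now [0.6267 0.1807 0.0897] yaw -0.001 F [-3.2 -2.2 10.1] w 15.7 t 32.3 q6 1.68
[0.583, 0.207, 0.084, 0.0] -> dp [-0.87 -0.53  0.11] spin -0.001
[[0.1, -0.24], [0.13, -0.5], [0.1, -0.76], [0.0, -1.0], [-0.16, -1.21], [-0.37, -1.37], [-0.61, -1.47], [-0.87, -1.5], [-1.12, -1.47], [-1.37, -1.37], [-1.57, -1.21], [-1.73, -1.0]]
px [317. 177.] area 254.5 ctr [ 0.65  -0.002] corners [[0.677, 0.021], [0.677, -0.025], [0.623, -0.025], [0.623, 0.021]]
```

Emit:
{"fn": "step_arm", "kwargs": {"commands": [{"gripper": 10,"dp": [0.1,-0.24,0],"spin": 0},{"gripper": 10,"dp": [0.13,-0.5,0],"spin": 0},{"gripper": 10,"dp": [0.1,-0.76,0],"spin": 0},{"gripper": 10,"dp": [0,-1.0,0],"spin": 0},{"gripper": 10,"dp": [-0.16,-1.21,0],"spin": 0},{"gripper": 10,"dp": [-0.26,-1.29,0],"spin": 0},{"gripper": 10,"dp": [-0.37,-1.37,0],"spin": 0},{"gripper": 10,"dp": [-0.49,-1.43,0],"spin": 0},{"gripper": 10,"dp": [-0.49,-1.43,0],"spin": 0},{"gripper": 10,"dp": [-0.49,-1.43,0],"spin": 0}]}}

```text
time_s: 33.35
ee_pos: [0.603, 0.2535, 0.0898]
orientation: [-3.141, -0.003, -0.0]
wrist_force: [0.6, 0.9, 7.7]
width: 0.0156
```

```bash
python3 go.py .583,.207,.084,0; python3 - <<'E'
from h import *
p=ctrl.read_state()["ee_pos"];print(np.degrees(np.arctan2(p[1]-.207,p[0]-.583)),np.hypot(p[1]-.207,p[0]-.583))
E
```

```text
now [0.603  0.2535 0.0898] yaw -0.0 F [0.6 0.9 7.7] w 15.6 t 33.4 q6 1.8
[0.583, 0.207, 0.084, 0.0] -> dp [-0.4   0.93  0.12] spin -0.0
66.69581794023163 0.05066412977026592
```

Emit:
{"fn": "step_arm", "kwargs": {"commands": [{"gripper": 40,"dp": [0,0,0],"spin": 0},{"gripper": 40,"dp": [0,0,0],"spin": 0},{"gripper": 40,"dp": [0,0,0],"spin": 0},{"gripper": 40,"dp": [0,0,-0.6],"spin": 0},{"gripper": 40,"dp": [0,0,-1.5],"spin": 0},{"gripper": 40,"dp": [-0.5,0.6,-2.3],"spin": 0},{"gripper": 40,"dp": [-1.2,1.4,-3],"spin": 0},{"gripper": 40,"dp": [-1.8,2.2,-3.4],"spin": 0},{"gripper": 40,"dp": [-2,3.0,-3.4],"spin": 0},{"gripper": 40,"dp": [-2,3.0,-3.4],"spin": 0},{"gripper": 40,"dp": [-2,3.0,-3.4],"spin": 0},{"gripper": 40,"dp": [-2,3.0,-3.4],"spin": 0}]}}

```text
time_s: 34.55
ee_pos: [0.5023, 0.1036, 0.2576]
orientation: [-3.141, 0.001, -0.001]
wrist_force: [0.4, -0.1, -0.2]
width: 0.0399
```

```bash
python3 - <<'E'
from h import *
im,mT=snap("wrist","w10",s=1.25)
for n,P in [("axis",(.583,.207,.08)),("handle",(.603,.2535,.12)),("poston",(.465,.207,.099)),("mid",(.654,-.002,.058)),("cork0",(.629,.1,.015)),("cork1",(.629,-.11,.015))]: print(n,(proj("wrist",P,mT)[0]*1.25).round())
snap("scene","scene1",crop=(180,120,440,320),s=3)
E
```

```text
axis [273. 126.]
handle [189.  96.]
poston [277. 272.]
mid [528.  37.]
cork0 [404.  77.]
cork1 [626.  79.]
```

View pics/w10.png

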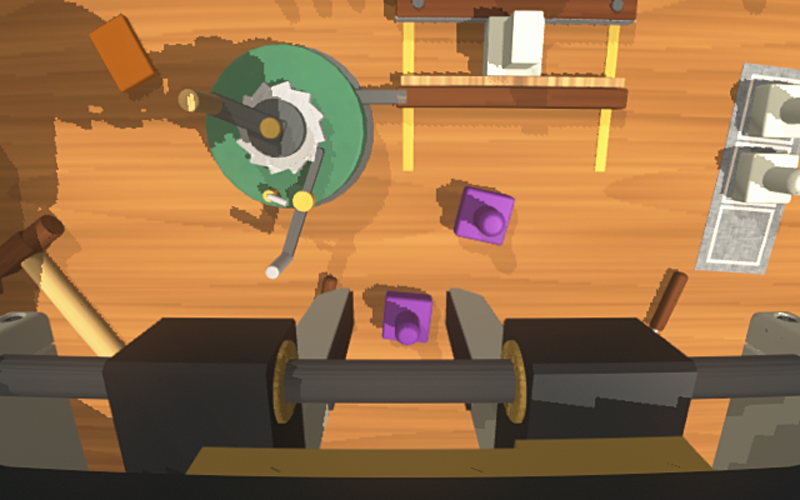

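View pics/scene1.png

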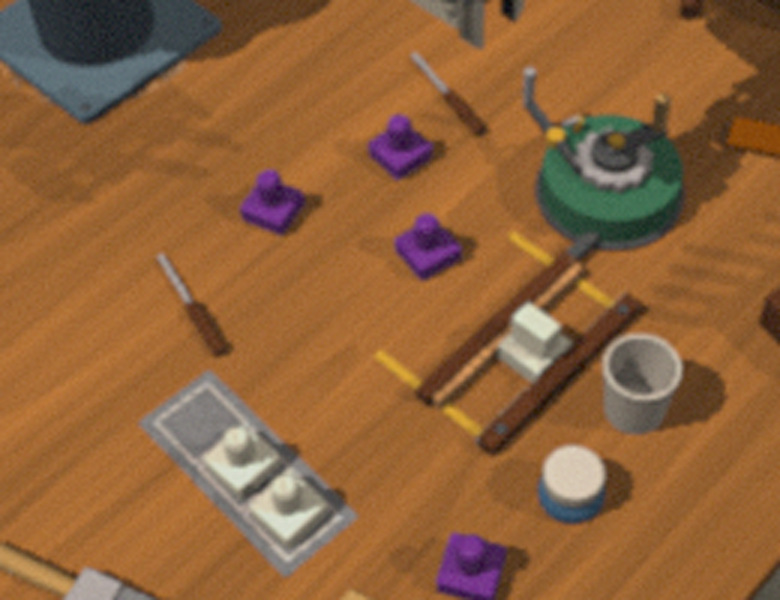

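The last looks show the blank square between the jaws, the pawl's post at its on position (273,271), and both seals inside their squares. The bystanders have not moved, so I'm handing in.

```bash
python3 -c "
from h import *
print(order.finish_job())"
```

```text
the job is handed in; nothing more can be done
None
```

The job is done and handed in at about 35 s of the 210 s allowed; no verdict is reported.

**What I did**
- **Opening:** I flicked the pawl off and eased the drum back 450° at about 0.4 turn/s, until the handle force rose at the stop.
- **Seals:** only two were in the bed. I slid both out along the bench by their knobs, one to the far square (square2) and one to the middle square (square1).
- **Blank:** I slid it round the jaw's open end into the middle of the bed, flicked the pawl back on, and wound the drum to about +0.15 rad. By the stated spring rate that is about 11–12 N of grip, but I had no direct reading of it.

**What the last checks showed**
- **Blank:** it sits square between the jaws, within 1–2 mm of the middle along the jaws.
- **Pawl:** its post is at the "on" position.
- **Seals:** both lie inside their outlines. The one on square2 was about 3.5 mm off centre by one view, and neither is turned to match the felt's roughly 3° tilt.
- **Other things:** the bystanders and the purple look-alikes in view look undisturbed.
- **Disagreements:** the top and wrist cameras differed by about 4–5 mm in x, so I used the wrist views for grasping. The wrist showed a steady 3–10 N upward load whenever I gripped, meaning light downward pressing and no lifting.

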